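# Fit the retaining bar in the battery box

## Robot

A 6-joint arm with a two-finger parallel gripper is mounted at the origin on a cart in front of the work surface, level with it; the furniture and walls round the work are solid. World frame = base frame: x ahead of the robot, y to its left, z up, the work surface at z = 0. Lengths are in m, angles in rad, forces in N, time in s.
With the tool pointing down it reaches from about 0.375 to 0.975 m from the base axis. Payload 3.8 kg.
Tool frame: the origin (TCP) lies at the very end of the fingers, on their centre line; the grasp point (between the pads) lies 19 mm behind it; z points along the fingers, y is the direction in which the jaws open and shut (so a half turn about z gives the same grasp; the last joint's range is limited). The gripper opens to 85 mm and grips with 20 to 120 N. Pads are 22 mm wide; open, the fingers measure 114 mm over their backs; the gripper's body (76 mm by 85 mm) begins 54 mm behind the grasp point. The pads swing forward as they close: fully open they stand 13 mm farther back than shut.
Start: joints at [-1.212, 0.264, 1.604, -0, 1.274, -0.037], TCP at [0.26, -0.623, 0.208] pointing down, gripper open.
Joint ranges: [-2.63, 2.63], [-0.94, 2.18], [0.31, 2.57], [-1.31, 4.45], [0, 2.66], [-2.55, 2.55]. Speed limits (rad/s): [2.57, 2.57, 3.14, 3.14, 3.14, 3.14].

## Interface

Orientations are given as a rotation vector (axis times angle).
In Python, from workcell import bot, viewer, finish_job gives the robot as it stands.
- The arm moves only by the tool servo_tool, never from a script. Its argument "plan" is a list that holds one entry, the list of rows, each a list of 6 numbers: the shift along the tool's x, y, z in cm, then the turn, a rotation vector about the tool's x, y, z in degrees. A call has 1 to 20 rows; each row is the pose to reach, as a shift and turn from the pose measured when the call began, along the tool's axes at that moment; what a row does not reach only later rows make up. A row lasts 1/12 s, in which the tool goes at most 41.7 mm and 7.16 degrees, less where a joint would pass 70% of its speed; a pose out of reach is approached as far as the arm can. A call with a gripper value outside its range is refused whole. "claw" is the finger opening in cm, from 0 to 8.54, set as the call begins (left out, the last holds). The fingers move at their own pace and stop on an object; "grip_force" is the grip in N (left out, the last holds). Time passes only in rows, so rows that repeat a pose let the fingers close. It gives the time, the measured TCP pose, the force and the opening at its end, in the units of the state.
- bot.read_state(): the state, without advancing time (a new reading comes with each control period).
- viewer.read_camera(name): name is "scene" or "side" or "wrist"; returns a dict with "color" (400x640x3 uint8, red, green, blue), "fx", "fy", "cx", "cy" (pixels), "k1" (the pictures are not rectified: a ray, as slopes to the right and down, at radius r is drawn at 1 + k1 r^2 times it, then the intrinsics apply), "eye" and "rotation" of the camera in the world; the wrist camera has in their place "T_tool_cam" (4x4, takes a point from camera to tool coordinates, whose origin is the TCP and whose axes are the flange's). Camera axes: x right, y down, z forward; pixel columns grow to the right and rows downward; lengths in m; the calibration is good to about 2 mm. A picture is of the moment at which its call begins: read the wrist's pose just before it. There is no depth.
- finish_job(): hands the job in, once; it reports no verdict.
The state is a dict: "time": time; "q": joint angles; "joint_vel": joint speeds; "joint_torque": joint torques, N m; "tool_pos": TCP position; "tcp_rot": TCP orientation; "wrist_force": force on the tool from outside, world axes, zero at the start; "torque": the same for the moment, N m; "width": opening from 0.0 (shut) to 1.0 (fully open).
Only numpy, scipy, OpenCV 4.12 (cv2) and the standard library are available. Lean on these libraries where they do the work, as an engineer would, in place of code of your own. Each camera call takes 0.05 s, during which the arm holds its last target.

## Task

Fit the battery's retaining bar: swing the battery box's lid fully open by its orange pull tab, then flip its red-handled stay all the way up to prop the lid, and only then fetch the yellow bar and lay it lengthways across the two notched brackets over the battery, resting flat in both notches. Lower the bar into place in the grip rather than dropping it, leave lid and stay up, and leave the other things on the bench where they are.

Things in the scene. Friction and masses are not known exactly. Their poses are not given: they have to be found in the camera images.
- battery_box: Grey steel battery box fixed to the bench, 180 (x) x 150 (y) mm, 75 mm high to its rim, walls 5 mm. Origin: centre of its underside, on the bench; x points to its back (hinge side), y to its left, z up. A fixed battery 88 x 112 mm fills its middle, top at z = 59 mm, terminals at the back to 61 mm. Inner faces of the end walls at x = -85 and +85 mm.
- seat_front (a point): Middle of the seat of the front bracket, a steel post on the box's centre line (box frame x = -56, y = 0, z = 64 mm), 14 mm thick along x. The flat seat lies between two cheeks 36 mm apart (y = -18 to +18 mm) that end 8 mm above the seat. The bar's underside rests on it, the bar lying along the box's x.
- seat_back (a point): The same on the back bracket (box frame x = +56, y = 0, z = 64 mm).
- lid (a joint): Lid angle, rad: 0 shut, 1.4 fully open (stop); starts shut or a little ajar (to 0.35). 187 mm long from its hinge, 160 wide, 6 thick, with a 9 mm skirt below, 0.3 kg; the stiff hinge (0.5 N m) holds it where it is left. Fully open it still leans 10 degrees forward over the box, so the bar cannot come straight down from high above: bring it in low, from the front.
- lid_hinge (a point): Point on the lid's hinge axis at its middle (box frame x = +90, y = 0, z = 77 mm). The axis is the box's y.
- lid_tab (a point): Middle of the orange pull tab that sticks out 42 mm beyond the lid's front edge, in line with the lid: 14 mm wide across (box y), 10 mm thick. 210 mm from the hinge axis, 2 mm above its plane (the lid's z); turns with the lid. Pinched across its 14 mm it can pivot between the fingers as the lid swings.
- stay (a joint): Angle of the stay, rad: about 0 lying forward along the box's right side (its start, up to 0.25), 2.15 fully up and leaning back against the lid (stop). It stays where it is left (0.12 N m friction). Turns about the box's y, the free end going up and then back.
- stay_pivot (a point): Pivot of the stay on the right wall: box frame x = +20, y = -91, z = 62 mm.
- stay_grip (a point): Point near the middle of the stay's red grip, a round handle 12 mm in diameter and 45 mm long that points straight out to the box's right (-y, from y = -111 to -156 mm) from the end of the 100 mm rod, 8 mm in diameter. Point at box y = -139 mm, 100 mm from the pivot axis.
- retaining_bar: Yellow retaining bar, 140 (x) x 28 (y) x 12 mm with a 1.5 mm rib on top, 0.14 to 0.28 kg. Origin: centre of its underside; lies flat on the bench, z up, x along its length (either end may face either way).
- wood_block: Bystander: softwood block 45 (x) x 120 (y) x 35 mm, origin at the centre of its underside.
- brake_pad: Bystander: dark brake pad 42 (x) x 84 (y) x 12 mm, origin at the centre of its underside.
- piston: Bystander: alloy piston standing upright, 60 mm in diameter, 54 mm high, origin at the centre of its underside.
- small_carton: Bystander: small blue carton 55 (x) x 85 (y) x 35 mm, origin at the centre of its underside.
- screwdriver: Bystander: screwdriver, 215 mm long (y), 22 mm wide, 20 mm high, origin at the centre of its underside.
- spanner: Bystander: spanner, 200 mm long (y), 31 mm wide, 9 mm high, origin at the centre of its underside.
- tape: Bystander: roll of black tape lying flat, 66 mm in diameter, 19 mm high, origin at the centre of its underside.

How it is judged:
By the outcome, as a careful person would: the job done as asked, in the order asked, and still so for the second after the job is handed in, with the robot touching nothing.
It also fails if it takes over 72 s, if anything falls off the work surface, if the arm or the gripper's body presses on something with over 40 N, if the wrist force passes 120 N, or if a joint passes its speed limit or range.

## Working session

There is one attempt and no reset: what is moved stays moved. The work goes in short steps, Python scripts to look and compute and a tool call to move; the robot and the scene stay as the last step left them, time stands still between calls to the robot, and variables do not carry over. Pictures are saved under pics/ and viewed, and the job is handed in when it is done.

Besides the shell and the picture viewer there is one more tool, called after ">>>" as name(argument=value, ...), one argument or row to a line, values as JSON. servo_tool: Moves the arm, as the interface text tells. Its arguments: {"type":"object","properties":{"plan":{"type":"array"},"claw":{"type":"number"},"grip_force":{"type":"number"}},"required":["plan"]}

```bash
ls; mkdir -p pics
cat > h.py <<'E'
import numpy as np, cv2
from scipy.spatial.transform import Rotation as R
from workcell import bot, viewer, finish_job
def snap(name,fn):
    s=bot.read_state(); c=viewer.read_camera(name)
    cv2.imwrite('pics/'+fn,cv2.cvtColor(c['color'],cv2.COLOR_RGB2BGR))
    if name=='wrist':
        T=np.eye(4);T[:3,:3]=R.from_rotvec(s['tcp_rot']).as_matrix();T[:3,3]=s['tool_pos']
        M=T@np.array(c['T_tool_cam']); c['eye']=M[:3,3];c['rotation']=M[:3,:3]
    c['eye']=np.array(c['eye']);c['rotation']=np.array(c['rotation'])
    return c
def ray(c,u,v):
    K=np.array([[c['fx'],0,c['cx']],[0,c['fy'],c['cy']],[0,0,1]])
    p=np.array([(u-c['cx'])/c['fx'],(v-c['cy'])/c['fy']]);q=p.copy()
    for _ in range(30): q=p/(1+c['k1']*(q@q))
    d=c['rotation']@np.array([q[0],q[1],1]);return d/np.linalg.norm(d)
def onz(c,u,v,z):
    d=ray(c,u,v);return c['eye']+d*(z-c['eye'][2])/d[2]
def proj(c,P):
    x=c['rotation'].T@(np.array(P)-c['eye']);q=x[:2]/x[2];q=q*(1+c['k1']*(q@q))
    return np.array([c['cx']+c['fx']*q[0],c['cy']+c['fy']*q[1]])
def tri(c1,p1,c2,p2):
    d1=ray(c1,*p1);d2=ray(c2,*p2)
    A=np.stack([d1,-d2],1);t=np.linalg.lstsq(A,c2['eye']-c1['eye'],rcond=None)[0]
    a=c1['eye']+t[0]*d1;b=c2['eye']+t[1]*d2
    return (a+b)/2,np.linalg.norm(a-b)
E
python3 - <<'E'
from h import *
print(bot.read_state())
for n in ['scene','side','wrist']:
    c=snap(n,n+'0.png');print(n,c['eye'],c['rotation'].round(3).tolist(),c['fx'],c['fy'],c['cx'],c['cy'],c['k1'])
E
```

```text
pics
{'time': 0.0, 'q': array([-1.21191626e+00,  2.64793216e-01,  1.60538470e+00,  6.14977885e-06,
        1.27371371e+00, -3.68974320e-02]), 'joint_vel': array([ 1.24074059e-03, -1.43179965e-03, -1.78393762e-03,  5.04982963e-05,
        2.93755510e-05,  6.41400658e-04]), 'joint_torque': array([ 2.53276939e-04, -5.15117097e+01, -3.67309678e+01, -2.48438819e-04,
        1.28135699e-02, -1.78984465e-05]), 'tool_pos': array([ 0.25995216, -0.6220744 ,  0.20662933]), 'tcp_rot': array([-3.07805544e+00, -6.17187133e-01,  5.69339565e-04]), 'wrist_force': array([-0.55127287, -0.50348797, -0.90662657]), 'torque': array([-0.03466212,  0.00562026, -0.00190062]), 'width': 0.9999227949231191}
scene [-0.12218552 -0.94427774  0.90557697] [-2.134, 0.626, -0.315] 408.41579766832257 408.41579766832257 312.1670091265011 198.003322762274 -0.08178793723202203
side [-0.07718327  0.88568507  0.75733696] [-0.765, 2.436, -1.308] 397.61098206481165 397.61098206481165 322.14978185093537 193.8429494699474 -0.0540668909481681
wrist [ 0.33641744 -0.5921003   0.37276868] [[0.386, -0.873, -0.297], [-0.922, -0.367, -0.12], [-0.004, 0.32, -0.947]] 351.71554171841524 351.71554171841524 313.7567800042031 197.48283903196096 -0.03795266006026535
```

```bash
sed -i "s/    c\['eye'\]=np.array(c\['eye'\]);c\['rotation'\]=np.array(c\['rotation'\])/    c['eye']=np.array(c['eye']);r=np.array(c['rotation']);c['rotation']=r if r.ndim==2 else R.from_rotvec(r).as_matrix()/" h.py; grep -n from_rotvec h.py
```

```text
8:        T=np.eye(4);T[:3,:3]=R.from_rotvec(s['tcp_rot']).as_matrix();T[:3,3]=s['tool_pos']
10:    c['eye']=np.array(c['eye']);r=np.array(c['rotation']);c['rotation']=r if r.ndim==2 else R.from_rotvec(r).as_matrix()
```

View pics/scene0.png

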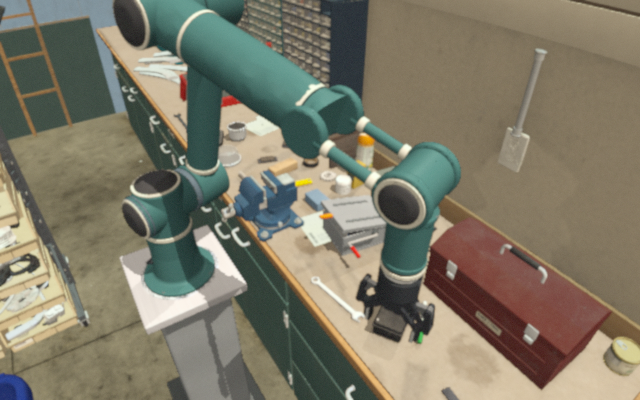

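View pics/side0.png

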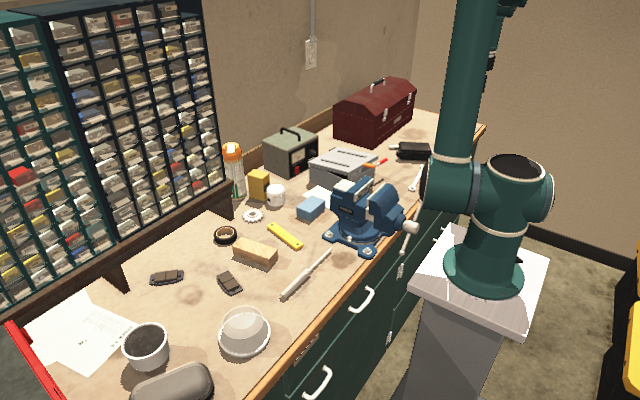

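View pics/wrist0.png

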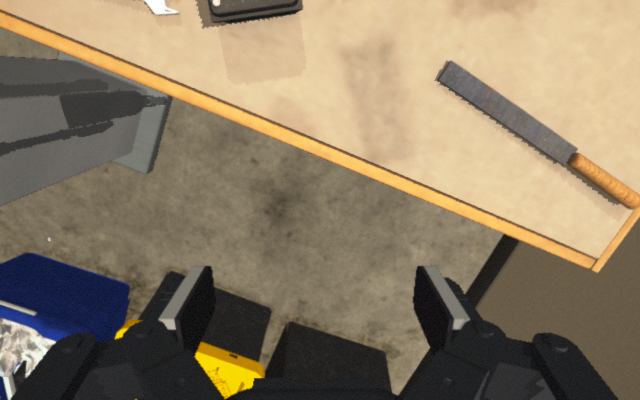

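Run:
```python
import cv2
a=cv2.imread('pics/scene0.png')[165:285,280:420];cv2.imwrite('pics/sz.png',cv2.resize(a,(700,600),interpolation=cv2.INTER_CUBIC))
a=cv2.imread('pics/side0.png')[130:250,260:420];cv2.imwrite('pics/dz.png',cv2.resize(a,(800,600),interpolation=cv2.INTER_CUBIC))
```

```text
(no output)
```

View pics/sz.png

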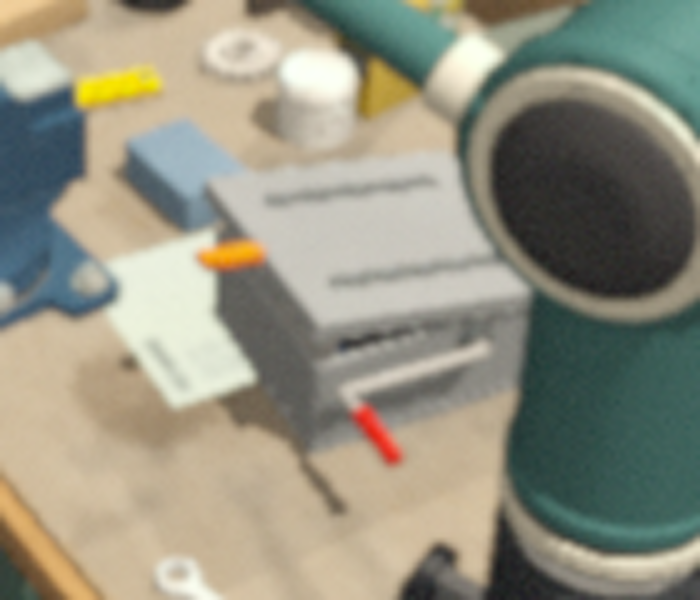

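View pics/dz.png

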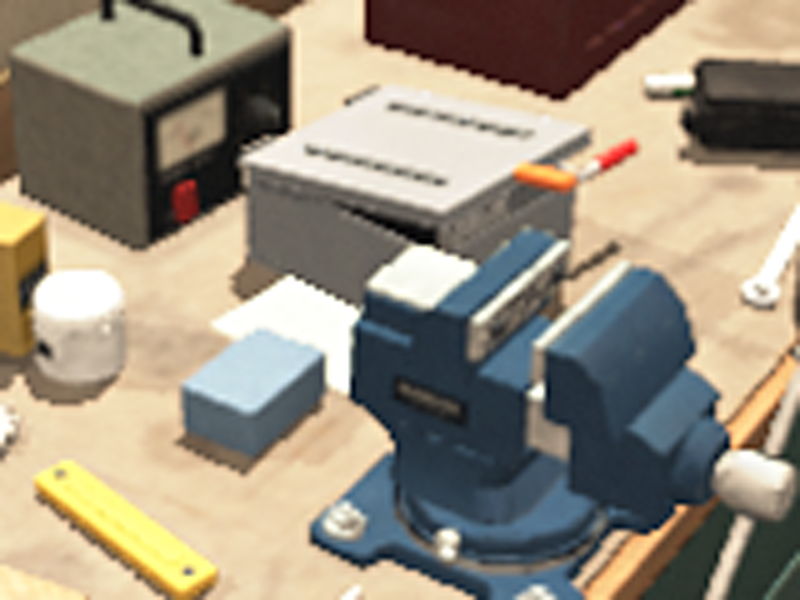

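```bash
cat >> h.py <<'E'
def mask(c,h0,h1,s,v,box=None):
    hsv=cv2.cvtColor(c['color'],cv2.COLOR_RGB2HSV)
    m=((hsv[...,0]>=h0)&(hsv[...,0]<=h1)&(hsv[...,1]>=s)&(hsv[...,2]>=v)).astype(np.uint8)
    if box: 
        k=np.zeros_like(m);k[box[1]:box[3],box[0]:box[2]]=1;m*=k
    return m
def blob(m):
    n,l,st,ce=cv2.connectedComponentsWithStats(m)
    i=1+np.argmax(st[1:,4]);ys,xs=np.where(l==i);P=np.stack([xs,ys],1).astype(float)
    d=P-P.mean(0);w=np.linalg.svd(d,full_matrices=False)[2][0];t=d@w
    return P.mean(0),P.mean(0)+w*t.min(),P.mean(0)+w*t.max(),len(P)
E
python3 - <<'E'
from h import *
a=snap('scene','a.png');b=snap('side','b.png')
for nm,h,ba,bb in [('tab',(8,18),(300,200,345,230),(350,155,385,175)),('red',(0,5),(340,235,375,265),(370,150,395,175)),('red2',(172,180),(340,235,375,265),(370,150,395,175))]:
    try:
        A=blob(mask(a,*h,130,120,ba));B=blob(mask(b,*h,130,120,bb));print(nm,A,B)
        print(tri(a,A[0],b,B[0]))
        for i in (1,2):
            for j in (1,2): print(i,j,tri(a,A[i],b,B[j]))
    except Exception as e: print(nm,e)
# box corners at lid top; bar
for p in [(322,201),(344,232),(386,221)]: print('sc',onz(a,*p,.083))
Z=lambda x,y:(x/5+260,y/5+130)
for p in [(245,165),(430,215),(590,130),(370,90)]: print('sd',onz(b,*Z(*p),.085))
for p in [(55,470),(200,585),(70,465),(190,590),(125,520)]: print('bar',onz(b,*Z(*p),.013))
A=blob(mask(b,20,32,130,120,(260,215,310,255)));print(A,[onz(b,*p,.013) for p in A[:3]])
E
```

```text
tab (array([326.17647059, 215.88235294]), array([320.05314224, 216.51464625]), array([332.02871158, 215.27805204]), 34) (array([368.61538462, 165.23076923]), array([362.94514709, 164.35525154]), array([374.14143216, 166.08402315]), 39)
(array([ 0.44040101, -0.14239607,  0.11346989]), np.float64(0.004682513062561871))
1 1 (array([ 0.44063038, -0.12476734,  0.11276661]), np.float64(0.02383746038815219))
1 2 (array([ 0.4191396 , -0.14001073,  0.11853445]), np.float64(0.004988590889023518))
2 1 (array([ 0.46189427, -0.14414295,  0.10832022]), np.float64(0.003316717907488132))
2 2 (array([ 0.43934622, -0.1592888 ,  0.11461723]), np.float64(0.032191521747154644))
red (array([354.91304348, 251.34782609]), array([351.49609739, 246.63993673]), array([358.66502556, 256.5173301 ]), 46) (array([383. , 160.5]), array([386.21851465, 158.32306559]), array([379.78148535, 162.67693441]), 22)
(array([ 0.45201788, -0.27764923,  0.06645165]), np.float64(0.003954864724967624))
1 1 (array([ 0.4401853 , -0.27187415,  0.08402003]), np.float64(0.009546139824880248))
1 2 (array([ 0.45464678, -0.25667021,  0.0
[... 299 characters left out ...]
3     ]
sc [ 0.46670075 -0.204235    0.083     ]
sc [ 0.60952973 -0.2338646   0.083     ]
sd [ 0.63538566 -0.07928197  0.085     ]
sd [ 0.49588793 -0.09600169  0.085     ]
sd [ 0.46532574 -0.26387651  0.085     ]
sd [ 0.62704816 -0.22408836  0.085     ]
bar [0.58318861 0.188053   0.013     ]
bar [0.44827677 0.22068217 0.013     ]
bar [0.57898058 0.1790338  0.013     ]
bar [0.45029974 0.22727558 0.013     ]
bar [0.51875072 0.20045469 0.013     ]
(array([284.07142857, 238.04761905]), array([266.66387243, 226.50700596]), array([299.26728691, 248.1219523 ]), 42) [array([0.50938152, 0.21628205, 0.013     ]), array([0.58582448, 0.20486823, 0.013     ]), array([0.44709187, 0.22563294, 0.013     ])]
```

```bash
cat >> h.py <<'E'
def Rtool(yaw,pitch=0,roll=0,half=True):
    """tool z down, tool x=-boxx (half) ; pitch>0: fingers point forward(+boxx) ; """
    B=R.from_euler('z',yaw,degrees=True)
    base=R.from_matrix(np.array([[-1,0,0],[0,1,0],[0,0,-1]]).T)
    return B*R.from_euler('y',-pitch,degrees=True)*R.from_euler('x',roll,degrees=True)*base
def rel(P,Rt,s=None,show=True):
    s=s or bot.read_state();R0=R.from_rotvec(s['tcp_rot'])
    d=R0.inv().apply(np.array(P)-s['tool_pos'])*100;w=(R0.inv()*Rt).as_rotvec(degrees=True)
    row=[*d.round(2),*w.round(1)]
    if show: print([float(x) for x in row])
    return row
def cur():
    s=bot.read_state();print('t',s['time'],'p',s['tool_pos'].round(4),'F',s['wrist_force'].round(1),'w',round(s['width']*8.54,2));M=R.from_rotvec(s['tcp_rot']).as_matrix();print('tool x,y,z',M.T.round(3).tolist(),'q',s['q'].round(2))
    return s
E
python3 - <<'E'
from h import *
cur();rel([.47,-.15,.34],Rtool(-6))
E
```

```text
t 0.25 p [ 0.2601 -0.6224  0.2073] F [ 0.4  0.  -0.4] w 8.55
tool x,y,z [[0.923, 0.386, 0.0], [0.386, -0.923, -0.001], [-0.0, 0.001, -1.0]] q [-1.21  0.26  1.6   0.    1.27 -0.04]
[37.58, -35.51, -13.23, -0.0, -0.1, -151.3]
```

>>> servo_tool(
  plan=[
    [[8, -7, -9, 0, 0, -30], [37.6, -35.5, -13.2, 0, 0, -60], [37.6, -35.5, -13.2, 0, 0, -90], [37.6, -35.5, -13.2, 0, 0, -110], [37.6, -35.5, -13.2, 0, 0, -130], [37.6, -35.5, -13.2, 0, 0, -140], [37.6, -35.5, -13.2, 0, 0, -151], [37.6, -35.5, -13.2, 0, 0, -151], [37.6, -35.5, -13.2, 0, 0, -151], [37.6, -35.5, -13.2, 0, 0, -151], [37.6, -35.5, -13.2, 0, 0, -151], [37.6, -35.5, -13.2, 0, 0, -151], [37.6, -35.5, -13.2, 0, 0, -151], [37.6, -35.5, -13.2, 0, 0, -151], [37.6, -35.5, -13.2, 0, 0, -151], [37.6, -35.5, -13.2, 0, 0, -151], [37.6, -35.5, -13.2, 0, 0, -151], [37.6, -35.5, -13.2, 0, 0, -151], [37.6, -35.5, -13.2, 0, 0, -151], [37.6, -35.5, -13.2, 0, 0, -151]],
  ],
)

```text
time: 1.92
tool_pos: [0.4701, -0.1499, 0.3397]
tcp_rot: [-0.375, -3.119, -0.002]
wrist_force: [-0.8, -0.5, 0.7]
width: 0.994
```

Run:
```python
from h import *
cur();rel([.47,-.15,.34],Rtool(-6));snap('wrist','w1.png')
```

```text
t 1.9167 p [ 0.4701 -0.1499  0.3397] F [-0.8 -0.5  0.7] w 8.49
tool x,y,z [[-0.971, 0.237, 0.001], [0.237, 0.971, 0.001], [-0.0, 0.001, -1.0]] q [-0.36 -0.14  1.79  0.    1.49 -1.69]
[0.01, -0.01, -0.03, 0.1, -0.0, -7.7]
```

View pics/w1.png

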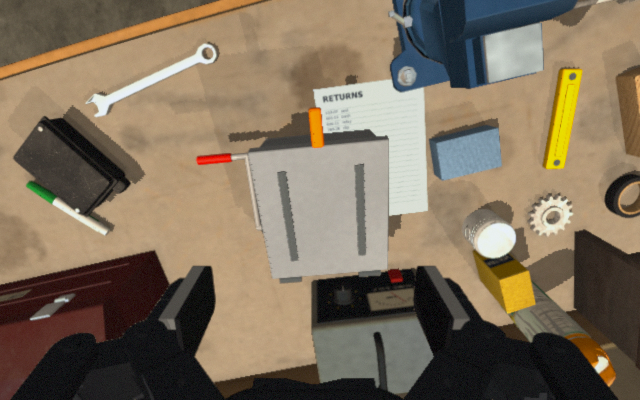

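```bash
cat > m1.py <<'E'
from h import *
w=snap('wrist','w2.png');a=snap('scene','a2.png');b=snap('side','b2.png')
T=blob(mask(w,8,18,130,120,(300,95,340,155)));G=blob(mask(w,0,6,130,120,(180,140,245,175)));print(T,G)
ta=blob(mask(a,8,18,130,120,(300,200,345,230)));tb=blob(mask(b,8,18,130,120,(350,155,385,175)))
ga=blob(mask(a,0,5,130,120,(340,235,375,265)));gb=blob(mask(b,0,5,130,120,(370,150,395,175)))
for i in range(3): print('tab',i,tri(w,T[i],b,tb[i]),tri(w,T[i],b,tb[3-i] if i else tb[0]),tri(w,T[i],a,ta[i]))
for i in range(3): print('grip',i,tri(w,G[i],a,ga[i]),tri(w,G[i],a,ga[3-i] if i else ga[0]),tri(w,G[i],b,gb[0]))
for p in [(272,278),(386,272),(249,152),(388,140)]: print(p,onz(w,*p,.08),onz(w,*p,.1))
B=blob(mask(w,22,32,150,150,(530,60,590,175)));print('bar',B,[onz(w,*p,.0125) for p in B[:3]])
A=blob(mask(b,20,32,150,120,(260,215,310,255)));print(A,[onz(b,*p,.0125) for p in A[:3]])
E
python3 m1.py; python3 -c "
import cv2
a=cv2.imread('pics/w2.png')[90:290,180:400];cv2.imwrite('pics/wz.png',cv2.resize(a,(660,600),interpolation=cv2.INTER_CUBIC))"
```

```text
(array([316.07598784, 126.01823708]), array([313.77868841, 106.55401361]), array([318.59976393, 147.40131888]), 329) (array([213.45954693, 158.24271845]), array([230.82339633, 156.82974308]), array([195.89195683, 159.67227312]), 309)
tab 0 (array([ 0.43807655, -0.14053234,  0.1132117 ]), np.float64(0.000929488274602788)) (array([ 0.43807655, -0.14053234,  0.1132117 ]), np.float64(0.000929488274602788)) (array([ 0.44042153, -0.14150568,  0.11470029]), np.float64(0.004786180149138412))
tab 1 (array([ 0.43317735, -0.1301617 ,  0.12002675]), np.float64(0.035673751003479776)) (array([ 0.41673121, -0.13811   ,  0.11820101]), np.float64(0.0010077672196366144)) (array([ 0.41899221, -0.1390412 ,  0.12038885]), np.float64(0.004536427188106213))
tab 2 (array([ 0.44380184, -0.1499801 ,  0.10979994]), np.float64(0.04016518129251545)) (array([ 0.46200039, -0.14375398,  0.10746466]), np.float64(0.002968021338419799)) (array([ 0.46350323, -0.14330508,  0.10817976]), np.float64(0.0005260960065163754))
grip 0 (array([ 0.45329529, -0.27728642,  0.0679358 ]), np.float64(0.0004375454363483697)) (array([ 
[... 817 characters left out ...]
98611 -0.09450509  0.1       ]
(249, 152) [ 0.45416226 -0.22818617  0.08      ] [ 0.45114836 -0.22368983  0.1       ]
(388, 140) [ 0.47905129 -0.05986459  0.08      ] [ 0.47486804 -0.06327641  0.1       ]
bar (array([563.18820375, 119.84128686]), array([573.40432047,  69.07517057]), array([552.85712371, 171.17868105]), 1865) [array([0.52119322, 0.1987245 , 0.0125    ]), array([0.45511028, 0.21435698, 0.0125    ]), array([0.59387087, 0.18222073, 0.0125    ])]
(array([283.5, 238.5]), array([277.89571665, 234.13385573]), array([289.10428335, 242.86614427]), 12) [array([0.50984402, 0.21835815, 0.0125    ]), array([0.53572789, 0.21250866, 0.0125    ]), array([0.48466804, 0.22405488, 0.0125    ])]
```

View pics/wz.png

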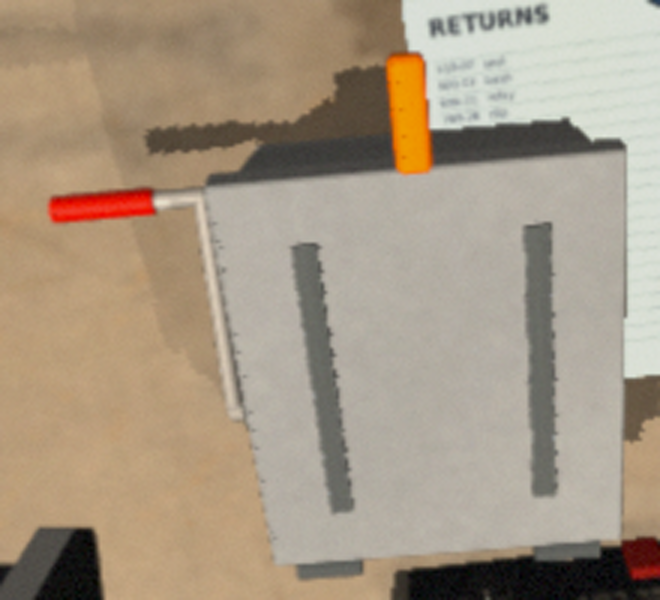

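```bash
cat >> h.py <<'E'
YAW=-8.2;c_,s_=np.cos(np.radians(YAW)),np.sin(np.radians(YAW));X=np.array([c_,s_,0]);Y=np.array([-s_,c_,0]);Z=np.array([0,0,1.])
H=np.array([.6444,-.1705,.077])
def tab(th): return H+.21*(-np.cos(th)*X+np.sin(th)*Z)+.002*(np.sin(th)*X+np.cos(th)*Z)
E
python3 - <<'E'
from h import *
print(tab(.165));Rt=Rtool(YAW);print(Rt.as_matrix().T.round(2)); print(Rtool(YAW,40).as_matrix().T.round(2))
rel(tab(.165)+.019*-Z,Rt)
E
```

```text
[ 0.43969512 -0.14100158  0.11346583]
[[-0.99  0.14  0.  ]
 [ 0.14  0.99  0.  ]
 [ 0.    0.   -1.  ]]
[[-0.76  0.11 -0.64]
 [ 0.14  0.99  0.  ]
 [ 0.64 -0.09 -0.77]]
[3.16, 0.1, 24.53, 0.1, -0.0, -6.1]
```

>>> servo_tool(
  plan=[
    [[3.2, 0.1, 10, 0, 0, -6], [3.2, 0.1, 16, 0, 0, -6], [3.2, 0.1, 20, 0, 0, -6], [3.2, 0.1, 20, 0, 0, -6], [3.2, 0.1, 20, 0, 0, -6], [3.2, 0.1, 20, 0, 0, -6], [3.2, 0.1, 20, 0, 0, -6]],
  ],
  claw=5,
  grip_force=40,
)

```text
time: 2.7
tool_pos: [0.4373, -0.1402, 0.138]
tcp_rot: [-0.23, -3.128, -0.004]
wrist_force: [1.1, 1.1, 0.9]
width: 0.589
```

Run:
```python
from h import *
cur();w=snap('wrist','w3.png');rel(tab(.165)+.019*-Z,Rtool(YAW));T=blob(mask(w,8,18,130,120));print(T,[onz(w,*p,.117) for p in T[:3]],proj(w,tab(.165)))
```

```text
t 2.7 p [ 0.4373 -0.1402  0.138 ] F [1.1 1.1 0.9] w 5.03
tool x,y,z [[-0.989, 0.146, 0.006], [0.146, 0.989, 0.002], [-0.005, 0.003, -1.0]] q [-0.37 -0.09  2.12  0.    1.12 -1.79]
[0.03, 0.01, 4.63, 0.1, 0.0, -0.2]
(array([61.48026608, 11.86740576]), array([161.40559526,  -3.79280313]), array([-1.7586773 , 21.77815684]), 2255) [array([ 0.30527426, -0.2468605 ,  0.117     ]), array([ 0.30692159, -0.19596165,  0.117     ]), array([ 0.30376862, -0.28078218,  0.117     ])] [314.78798485 230.30115729]
```

View pics/w3.png

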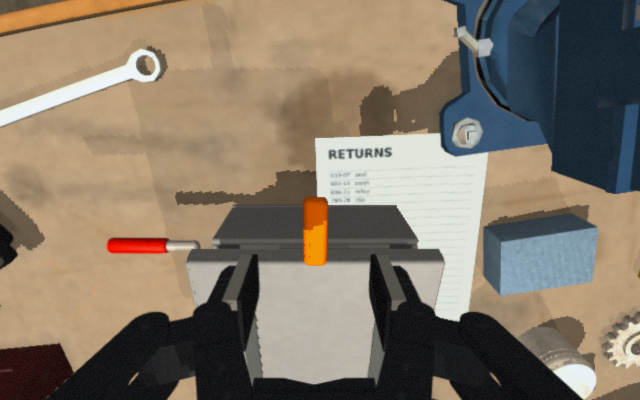

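>>> servo_tool(
  plan=[
    [[0, 0, 2.5, 0, 0, 0], [0, 0, 4.5, 0, 0, 0], [0, 0, 4.5, 0, 0, 0], [0, 0, 4.5, 0, 0, 0]],
  ],
)

```text
time: 3.08
tool_pos: [0.4418, -0.1419, 0.0982]
tcp_rot: [0.23, 3.13, 0.0]
wrist_force: [0.3, 0.0, 0.2]
width: 0.588
```

>>> servo_tool(
  plan=[
    [[0, 0, 0, 0, 0, 0], [0, 0, 0, 0, 0, 0], [0, 0, 0, 0, 0, 0], [0, 0, 0, 0, 0, 0], [0, 0, 0, 0, 0, 0], [0, 0, 0, 0, 0, 0], [0, 0, 0, 0, 0, 0], [0, 0, 0, 0, 0, 0]],
  ],
  claw=0,
)

```text
time: 3.75
tool_pos: [0.4416, -0.1418, 0.098]
tcp_rot: [0.23, 3.131, 0.0]
wrist_force: [0.6, -0.3, 0.6]
width: -0.005
```

Run:
```python
from h import *
s=cur()
for i,th in enumerate(np.linspace(.165,1.42,17)):
    f=(th-.165)/1.255;Rt=Rtool(YAW,45*f);rel(tab(th)+.019*Rt.apply([0,0,1]),Rt,s)
```

```text
t 3.75 p [ 0.4416 -0.1418  0.098 ] F [ 0.6 -0.3  0.6] w -0.04
tool x,y,z [[-0.989, 0.146, -0.002], [0.146, 0.989, 0.0], [0.003, -0.0, -1.0]] q [-0.37 -0.04  2.16  0.    1.02 -1.79]
[0.2, 0.05, 0.36, 0.0, 0.1, -0.2]
[-0.24, 0.06, -1.25, 0.0, -2.7, -0.2]
[-0.82, 0.06, -2.84, 0.0, -5.5, -0.2]
[-1.51, 0.06, -4.38, 0.0, -8.3, -0.2]
[-2.32, 0.06, -5.88, 0.0, -11.1, -0.2]
[-3.24, 0.07, -7.32, -0.0, -13.9, -0.2]
[-4.27, 0.07, -8.69, -0.0, -16.7, -0.2]
[-5.41, 0.08, -10.0, -0.0, -19.5, -0.2]
[-6.63, 0.08, -11.22, -0.0, -22.4, -0.2]
[-7.95, 0.09, -12.35, -0.0, -25.2, -0.2]
[-9.35, 0.09, -13.39, -0.0, -28.0, -0.2]
[-10.81, 0.1, -14.32, -0.0, -30.8, -0.2]
[-12.34, 0.1, -15.15, -0.0, -33.6, -0.2]
[-13.93, 0.11, -15.86, -0.0, -36.4, -0.2]
[-15.56, 0.12, -16.46, -0.1, -39.2, -0.2]
[-17.22, 0.12, -16.94, -0.1, -42.0, -0.2]
[-18.91, 0.13, -17.3, -0.1, -44.9, -0.2]
```

Run:
```python
from h import *
w=snap('wrist','w4.png');snap('scene','a4.png');snap('side','b4.png')
import cv2
a=cv2.imread('pics/a4.png')[165:285,280:420];b=cv2.imread('pics/b4.png')[130:210,320:420]
cv2.imwrite('pics/z4.png',np.hstack([cv2.resize(a,(420,360)),cv2.resize(b,(380,360))]))
```

```text
(no output)
```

View pics/w4.png

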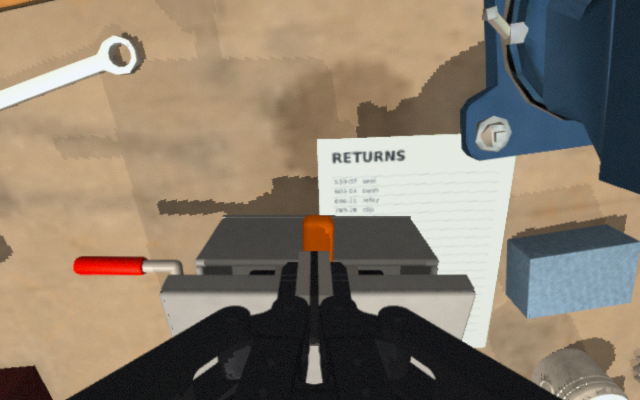

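View pics/z4.png

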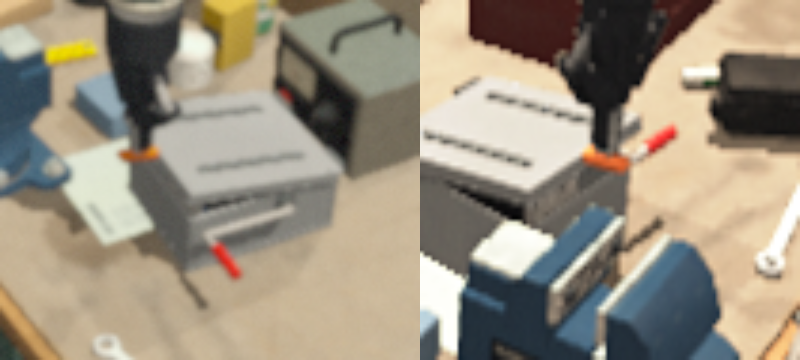

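Run:
```python
from h import *
w=snap('wrist','w5.png');b=snap('side','b5.png');a=snap('scene','a5.png')
P=[(161,277),(474,275)]
for z in (.08,.09,.1,.11,.12):
    q=[onz(w,*p,z) for p in P];print(z,q[0].round(4),q[1].round(4),np.linalg.norm(q[0]-q[1]))
m=mask(w,8,18,130,80,(280,200,350,270));ys,xs=np.where(m);print(xs.min(),xs.max(),ys.min(),ys.max())
m=mask(a,8,18,130,80,(300,200,345,230));ys,xs=np.where(m);print('a',xs.min(),xs.max(),ys.min(),ys.max(),xs.mean(),ys.mean())
m=mask(b,8,18,130,80,(350,155,385,175));ys,xs=np.where(m);print('b',xs.min(),xs.max(),ys.min(),ys.max(),xs.mean(),ys.mean())
for th in (0,.05,.1,.165): 
    tip=tab(th)-.021*(np.cos(th)*X-np.sin(th)*Z);print(th,proj(w,tip),proj(a,tip),proj(b,tip), proj(a,tab(th)),proj(b,tab(th)))
s=bot.read_state();print(proj(w,s['tool_pos']))
```

```text
0.08 [ 0.4583 -0.2385  0.08  ] [ 0.4847 -0.0515  0.08  ] 0.18892917255139133
0.09 [ 0.4529 -0.2327  0.09  ] [ 0.4779 -0.0558  0.09  ] 0.17864746189080757
0.1 [ 0.4476 -0.2269  0.1   ] [ 0.4711 -0.0601  0.1   ] 0.1683657512302238
0.11 [ 0.4422 -0.221   0.11  ] [ 0.4643 -0.0645  0.11  ] 0.15808404056964
0.12 [ 0.4368 -0.2152  0.12  ] [ 0.4575 -0.0688  0.12  ] 0.1478023299090562
302 333 215 261
a 320 332 214 218 326.525 216.175
b 363 374 162 167 368.5128205128205 165.33333333333334
0 [316.55291158 186.23476276] [318.04481083 226.94003529] [373.20177677 176.5502318 ] [324.11909159 225.1268326 ] [368.12538084 174.2873962 ]
0.05 [316.76604731 193.45704418] [318.18641674 224.06431651] [373.38843639 173.50064793] [324.27921851 222.51850944] [368.26968434 171.53023743]
0.1 [317.00519734 202.67986609] [318.49881066 221.11600299] [373.43374154 170.36965227] [324.59278717 219.84759203] [368.2875987  168.70283057]
0.165 [317.36044666 218.2041855 ] [319.16302874 217.18771441] [373.2779868  166.19309973] [325.23178189 216.2936439 ] [368.11937494 164.93597117]
[315.83577596 245.1549318 ]
```

Run:
```python
import cv2
a=cv2.imread('pics/w5.png')[195:355,240:400];cv2.imwrite('pics/z5.png',cv2.resize(a,(600,600),interpolation=cv2.INTER_CUBIC))
```

```text
(no output)
```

View pics/z5.png

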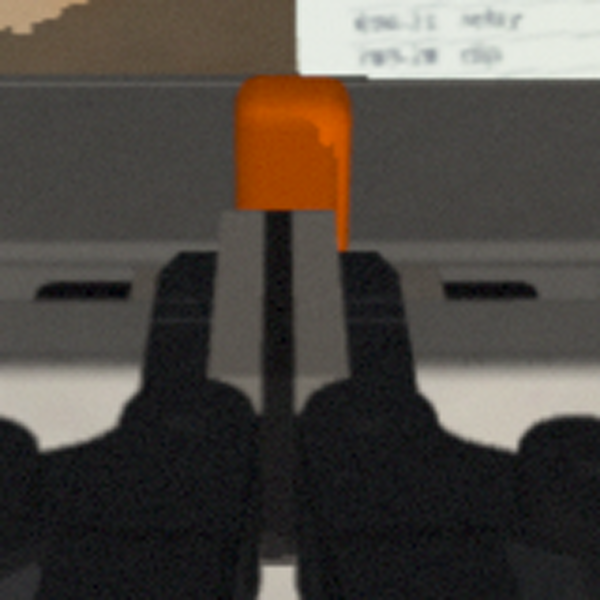

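Run:
```python
from h import *
b=snap('side','b5.png');a=snap('scene','a5.png');s=bot.read_state()
outs=[]
for c,o in ((a,(300,180)),(b,(345,130))):
    im=cv2.cvtColor(c['color'],cv2.COLOR_RGB2BGR)[o[1]:o[1]+50,o[0]:o[0]+50];im=cv2.resize(im,(400,400),interpolation=cv2.INTER_NEAREST)
    for d,col in ((0,(0,0,255)),(.02,(0,255,0)),(.04,(255,0,0))):
        p=proj(c,s['tool_pos']+[0,0,d]);print(p);cv2.circle(im,tuple(int(v) for v in (p-o+.5)*8),4,col,-1)
    outs.append(im)
cv2.imwrite('pics/z6.png',np.hstack(outs))
```

```text
[325.84350472 220.06591421]
[325.96646774 215.04271042]
[326.09144512 209.92239209]
[367.36670957 168.6977504 ]
[367.80473634 163.42029693]
[368.24926571 158.05421344]
```

View pics/z6.png

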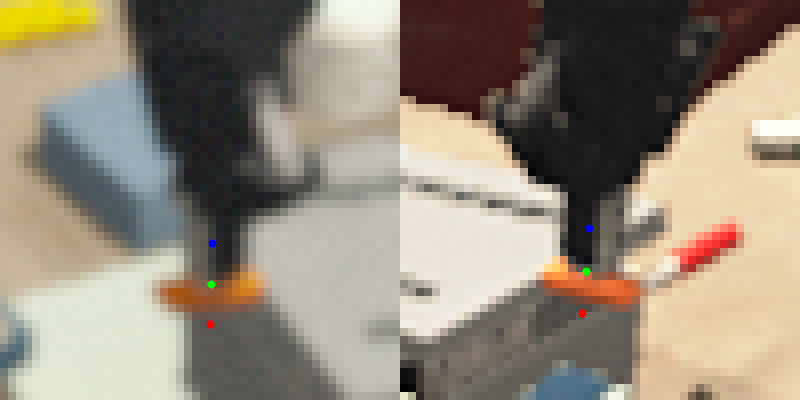

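Run:
```python
from h import *
w=snap('wrist','w6.png');M=R.from_rotvec(bot.read_state()['tcp_rot']).as_matrix();p=bot.read_state()['tool_pos']
for d in (0,.01,.02,.03,.05):
    for x in (-.011,0,.011): print(d,x,proj(w,p+M@[x,0,-d]).round(1),proj(w,p+M@[x,.007,-d]).round(1))
```

```text
0 -0.011 [315.8 263.5] [328.9 263.5]
0 0 [315.9 244.9] [329.3 244.9]
0 0.011 [315.9 225.5] [329.6 225.5]
0.01 -0.011 [315.9 273.4] [329.8 273.4]
0.01 0 [316.  253.9] [330.1 253.9]
0.01 0.011 [316.1 233.6] [330.5 233.6]
0.02 -0.011 [316.1 284.3] [330.7 284.3]
0.02 0 [316.2 264. ] [331.1 264. ]
0.02 0.011 [316.2 242.7] [331.5 242.7]
0.03 -0.011 [316.3 296.5] [331.7 296.5]
0.03 0 [316.3 275.2] [332.2 275.2]
0.03 0.011 [316.4 253. ] [332.6 253. ]
0.05 -0.011 [316.7 325.7] [334.2 325.7]
0.05 0 [316.8 302.4] [334.8 302.4]
0.05 0.011 [316.9 277.8] [335.4 277.8]
```

>>> servo_tool(
  plan=[
    [[0, 0, -2, 0, 0, 0], [0, 0, -4, 0, 0, 0], [0, 0, -4, 0, 0, 0], [0, 0, -4, 0, 0, 0]],
  ],
)

```text
time: 4.53
tool_pos: [0.4429, -0.1423, 0.1394]
tcp_rot: [0.23, 3.127, -0.001]
wrist_force: [-0.9, -0.6, 0.5]
width: -0.002
```

Run:
```python
from h import *
w=snap('wrist','w7.png');b=snap('side','b7.png');a=snap('scene','a7.png');s=cur()
outs=[]
for c,o in ((a,(300,180)),(b,(345,130))):
    im=cv2.cvtColor(c['color'],cv2.COLOR_RGB2BGR)[o[1]:o[1]+50,o[0]:o[0]+50];im=cv2.resize(im,(400,400),interpolation=cv2.INTER_NEAREST)
    for d,col in ((0,(0,0,255)),(.02,(0,255,0)),(.04,(255,0,0))):
        p=proj(c,s['tool_pos']+[0,0,d]);cv2.circle(im,tuple(int(v) for v in (p-o+.5)*8),3,col,-1)
    outs.append(im)
cv2.imwrite('pics/z7.png',np.hstack(outs))
```

```text
t 4.6833 p [ 0.4408 -0.1416  0.137 ] F [ 0.6  0.1 -0.1] w -0.02
tool x,y,z [[-0.989, 0.146, -0.001], [0.146, 0.989, 0.001], [0.001, 0.001, -1.0]] q [-0.37 -0.09  2.12  0.    1.11 -1.79]
```

View pics/z7.png

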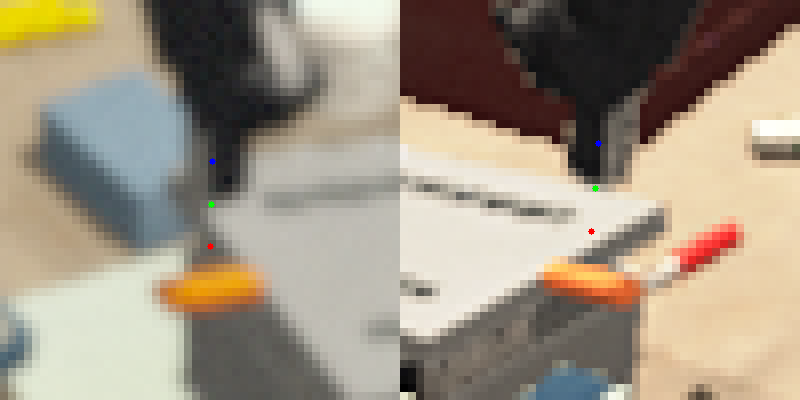

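View pics/w7.png

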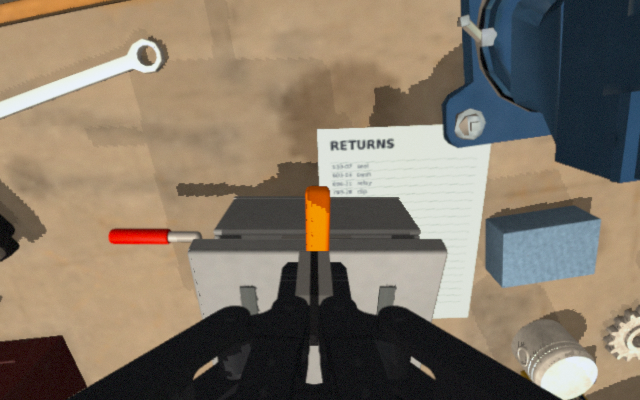

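>>> servo_tool(
  plan=[
    [[0, 0, 0, 0, 0, 0], [0, 0, 0, 0, 0, 0], [0, 0, 0, 0, 0, 0], [0, 0, 0, 0, 0, 0], [0, 0, 0, 0, 0, 0], [0, 0, 2, 0, 0, 0], [0, 0, 4, 0, 0, 0], [0, 0, 6.4, 0, 0, 0], [0, 0, 6.4, 0, 0, 0], [0, 0, 6.4, 0, 0, 0], [0, 0, 6.4, 0, 0, 0]],
  ],
  claw=5,
)

```text
time: 5.6
tool_pos: [0.4415, -0.1417, 0.0739]
tcp_rot: [0.23, 3.131, 0.001]
wrist_force: [-0.2, -0.3, 1.1]
width: 0.59
```

>>> servo_tool(
  plan=[
    [[0, 0, 0, 0, 0, 0], [0, 0, 0, 0, 0, 0], [0, 0, 0, 0, 0, 0], [0, 0, 0, 0, 0, 0], [0, 0, 0, 0, 0, 0], [0, 0, 0, 0, 0, 0], [0, 0, 0, 0, 0, 0], [0, 0, 0, 0, 0, 0]],
  ],
  claw=0,
)

```text
time: 6.27
tool_pos: [0.4429, -0.1403, 0.075]
tcp_rot: [0.231, 3.128, 0.005]
wrist_force: [2.6, 7.4, 1.2]
width: 0.152
```

Run:
```python
from h import *
s=cur()
for i,th in enumerate(np.linspace(.165,1.42,17)):
    f=(th-.165)/1.255;Rt=Rtool(YAW,45*f);rel(tab(th)+.040*Rt.apply([0,0,1]),Rt,s)
```

```text
t 6.2667 p [ 0.4429 -0.1403  0.075 ] F [2.6 7.4 1.2] w 1.3
tool x,y,z [[-0.989, 0.147, -0.004], [0.147, 0.989, 0.003], [0.005, 0.003, -1.0]] q [-0.36 -0.01  2.18  0.01  0.97 -1.79]
[0.31, -0.12, 0.15, 0.2, 0.3, -0.3]
[-0.24, -0.11, -1.46, 0.2, -2.6, -0.3]
[-0.92, -0.1, -3.05, 0.2, -5.4, -0.3]
[-1.72, -0.1, -4.61, 0.2, -8.2, -0.3]
[-2.63, -0.09, -6.12, 0.2, -11.0, -0.3]
[-3.66, -0.08, -7.58, 0.2, -13.8, -0.3]
[-4.79, -0.07, -8.98, 0.2, -16.6, -0.3]
[-6.03, -0.06, -10.32, 0.1, -19.4, -0.3]
[-7.35, -0.05, -11.57, 0.1, -22.2, -0.3]
[-8.77, -0.04, -12.74, 0.1, -25.1, -0.3]
[-10.26, -0.03, -13.82, 0.1, -27.9, -0.3]
[-11.82, -0.01, -14.8, 0.1, -30.7, -0.3]
[-13.44, -0.0, -15.68, 0.1, -33.5, -0.3]
[-15.11, 0.01, -16.45, 0.1, -36.3, -0.3]
[-16.82, 0.02, -17.11, 0.1, -39.1, -0.3]
[-18.56, 0.03, -17.66, 0.1, -41.9, -0.3]
[-20.32, 0.04, -18.08, 0.1, -44.7, -0.3]
```

Run:
```python
from h import *
s=cur()
def tb(th): return H+.207*(-np.cos(th)*X+np.sin(th)*Z)+.002*(np.sin(th)*X+np.cos(th)*Z)+.0005*Y
for i,th in enumerate(np.linspace(.165,1.42,21)[1:]):
    f=(th-.165)/1.255;Rt=Rtool(YAW,45*f);rel(tb(th)+.040*Rt.apply([0,0,1]),Rt,s)
```

```text
t 6.2667 p [ 0.4429 -0.1403  0.075 ] F [2.6 7.4 1.2] w 1.3
tool x,y,z [[-0.989, 0.147, -0.004], [0.147, 0.989, 0.003], [0.005, 0.003, -1.0]] q [-0.36 -0.01  2.18  0.01  0.97 -1.79]
[-0.42, -0.06, -1.07, 0.2, -2.0, -0.3]
[-0.92, -0.06, -2.33, 0.2, -4.2, -0.3]
[-1.51, -0.05, -3.57, 0.2, -6.5, -0.3]
[-2.17, -0.04, -4.79, 0.2, -8.7, -0.3]
[-2.9, -0.04, -5.98, 0.2, -11.0, -0.3]
[-3.7, -0.03, -7.14, 0.2, -13.2, -0.3]
[-4.57, -0.02, -8.26, 0.2, -15.5, -0.3]
[-5.51, -0.01, -9.34, 0.2, -17.7, -0.3]
[-6.51, -0.0, -10.37, 0.1, -20.0, -0.3]
[-7.56, 0.0, -11.36, 0.1, -22.2, -0.3]
[-8.67, 0.01, -12.29, 0.1, -24.5, -0.3]
[-9.83, 0.02, -13.16, 0.1, -26.7, -0.3]
[-11.04, 0.03, -13.98, 0.1, -29.0, -0.3]
[-12.28, 0.04, -14.73, 0.1, -31.2, -0.3]
[-13.57, 0.05, -15.42, 0.1, -33.5, -0.3]
[-14.88, 0.05, -16.03, 0.1, -35.7, -0.3]
[-16.23, 0.06, -16.58, 0.1, -38.0, -0.3]
[-17.59, 0.07, -17.06, 0.1, -40.2, -0.3]
[-18.97, 0.08, -17.46, 0.1, -42.5, -0.3]
[-20.37, 0.08, -17.78, 0.1, -44.7, -0.3]
```

>>> servo_tool(
  plan=[
    [[-0.4, 0, -1.1, 0, -2, 0], [-0.9, 0, -2.3, 0, -4, 0], [-1.5, 0, -3.6, 0, -6.5, 0], [-2.2, 0, -4.8, 0, -8.7, 0], [-2.9, 0, -6, 0, -11, 0], [-3.7, 0, -7.1, 0, -13, 0], [-4.6, 0, -8.3, 0, -15.5, 0], [-5.5, 0, -9.3, 0, -18, 0], [-6.5, 0, -10.4, 0, -20, 0], [-7.6, 0, -11.4, 0, -22, 0], [-8.7, 0, -12.3, 0, -24.5, 0], [-8.7, 0, -12.3, 0, -24.5, 0]],
  ],
)

```text
time: 7.27
tool_pos: [0.5284, -0.1528, 0.1989]
tcp_rot: [0.201, 2.701, -0.038]
wrist_force: [1.2, 4.5, -2.6]
width: 0.151
```

```bash
cat > tri.py <<'E'
from h import *
s=cur()
def tb(th): return H+.207*(-np.cos(th)*X+np.sin(th)*Z)+.002*(np.sin(th)*X+np.cos(th)*Z)+.0005*Y
import sys
t0=float(sys.argv[1])
for th in np.linspace(.165,1.42,21):
    if th<t0: continue
    f=(th-.165)/1.255;Rt=Rtool(YAW,45*f);rel(tb(th)+.040*Rt.apply([0,0,1]),Rt,s)
b=snap('side','b8.png');a=snap('scene','a8.png')
outs=[]
for c,o in ((a,(290,100)),(b,(300,60))):
    im=cv2.cvtColor(c['color'],cv2.COLOR_RGB2BGR)[o[1]:o[1]+160,o[0]:o[0]+130];outs.append(cv2.resize(im,(390,480)))
cv2.imwrite('pics/z8.png',np.hstack(outs))
E
python3 tri.py .8
```

```text
t 7.2667 p [ 0.5284 -0.1528  0.1989] F [ 1.2  4.5 -2.6] w 1.29
tool x,y,z [[-0.897, 0.136, -0.42], [0.147, 0.989, 0.005], [0.416, -0.058, -0.907]] q [-0.4  -0.26  2.21  0.16  0.78 -1.91]
[0.05, -0.05, 0.05, 0.1, 0.1, -0.4]
[-1.37, -0.04, -0.26, 0.1, -2.1, -0.4]
[-2.81, -0.03, -0.5, 0.1, -4.4, -0.4]
[-4.25, -0.02, -0.67, 0.1, -6.6, -0.4]
[-5.7, -0.01, -0.75, 0.1, -8.9, -0.4]
[-7.16, -0.01, -0.77, 0.1, -11.1, -0.4]
[-8.61, 0.0, -0.71, 0.1, -13.4, -0.4]
[-10.05, 0.01, -0.57, 0.1, -15.6, -0.4]
[-11.47, 0.02, -0.36, 0.1, -17.9, -0.4]
[-12.87, 0.03, -0.08, 0.1, -20.1, -0.4]
```

View pics/z8.png

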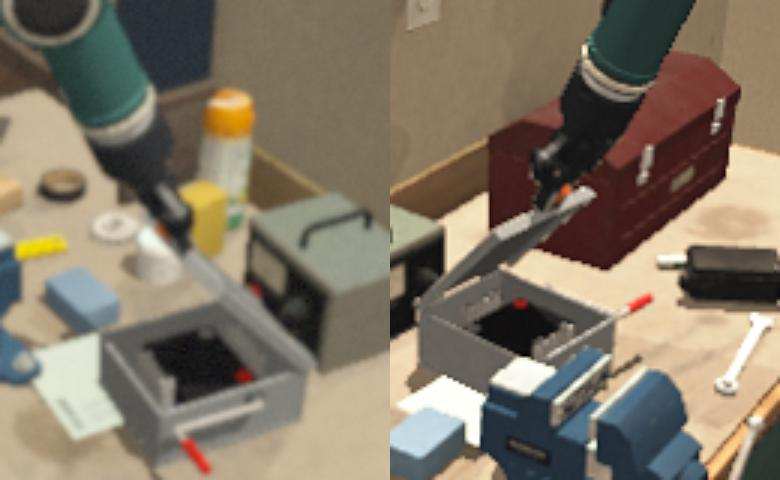

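Lid opens nicely (about 45°); continue to just past the stop.

>>> servo_tool(
  plan=[
    [[-1.4, 0, -0.3, 0, -2, 0], [-2.8, 0, -0.5, 0, -4.4, 0], [-4.2, 0, -0.7, 0, -6.6, 0], [-5.7, 0, -0.7, 0, -8.9, 0], [-7.2, 0, -0.8, 0, -11, 0], [-8.6, 0, -0.7, 0, -13.4, 0], [-10, 0, -0.6, 0, -15.6, 0], [-11.5, 0, -0.4, 0, -18, 0], [-12.9, 0, -0.1, 0, -20, 0], [-13.3, 0, 0, 0, -20, 0], [-13.3, 0, 0, 0, -20, 0]],
  ],
)

```text
time: 8.28
tool_pos: [0.6483, -0.1704, 0.2545]
tcp_rot: [0.175, 2.356, -0.065]
wrist_force: [1.7, 2.9, -2.8]
width: 0.155
```

```bash
python3 tri.py 1.4
```

```text
t 8.2833 p [ 0.6483 -0.1704  0.2545] F [ 1.7  2.9 -2.8] w 1.32
tool x,y,z [[-0.702, 0.107, -0.704], [0.146, 0.989, 0.005], [0.697, -0.099, -0.711]] q [-0.39 -0.2   2.2   0.44  0.42 -2.15]
[0.39, -0.02, -0.27, 0.1, -0.3, -0.3]
```

View pics/z8.png

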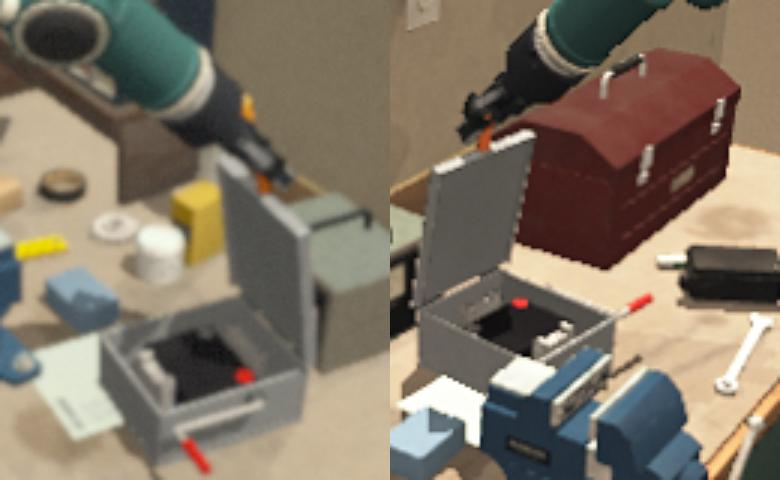

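>>> servo_tool(
  plan=[
    [[-0.4, 0, 0.4, 0, 0, 0], [-0.8, 0, 0.7, 0, 0, 0], [-0.8, 0, 0.7, 0, 0, 0], [-0.8, 0, 0.7, 0, 0, 0]],
  ],
)

```text
time: 8.72
tool_pos: [0.6551, -0.1711, 0.2534]
tcp_rot: [0.173, 2.362, -0.064]
wrist_force: [-31.1, 4.3, 10.6]
width: 0.144
```

>>> servo_tool(
  plan=[
    [[0.6, 0, -0.6, 0, 0, 0], [0.6, 0, -0.6, 0, 0, 0], [0.6, 0, -0.6, 0, 0, 0], [0.6, 0, -0.6, 0, 0, 0], [0.6, 0, -0.6, 0, 0, 0], [0.6, 0, -0.6, 0, 0, 0], [0.6, 0, -3, 0, 0, 0], [0.6, 0, -6, 0, 0, 0], [0.6, 0, -9, 0, 0, 0], [0.6, 0, -12, 0, 0, 0], [0.6, 0, -12, 0, 0, 0], [0.6, 0, -12, 0, 0, 0]],
  ],
  claw=5,
)

```text
time: 9.72
tool_pos: [0.5684, -0.1594, 0.3382]
tcp_rot: [0.173, 2.357, -0.067]
wrist_force: [-0.4, 0.1, -0.6]
width: 0.586
```

```bash
python3 - <<'E'
from h import *
cur();w=snap('wrist','w9.png');a=snap('scene','a9.png');b=snap('side','b9.png')
E
python3 tri.py 2
```

```text
t 9.7167 p [ 0.5684 -0.1594  0.3382] F [-0.4  0.1 -0.6] w 5.01
tool x,y,z [[-0.704, 0.105, -0.703], [0.145, 0.989, 0.003], [0.696, -0.1, -0.711]] q [-0.45 -0.45  2.22  0.36  0.65 -2.08]
t 9.8667 p [ 0.5677 -0.1586  0.3331] F [-0.6 -0.3  0. ] w 4.99
tool x,y,z [[-0.709, 0.107, -0.697], [0.144, 0.99, 0.005], [0.691, -0.097, -0.717]] q [-0.45 -0.45  2.22  0.36  0.65 -2.08]
```

View pics/w9.png

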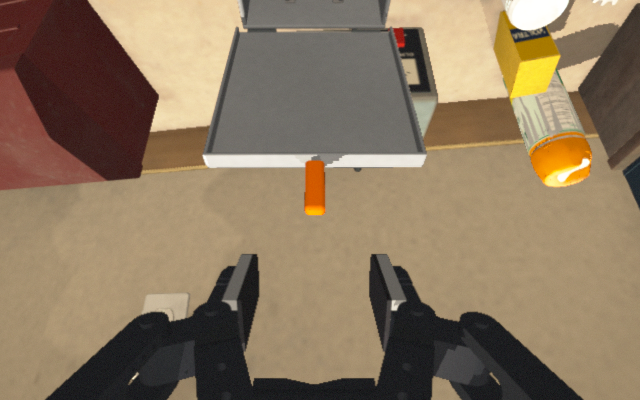

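View pics/z8.png

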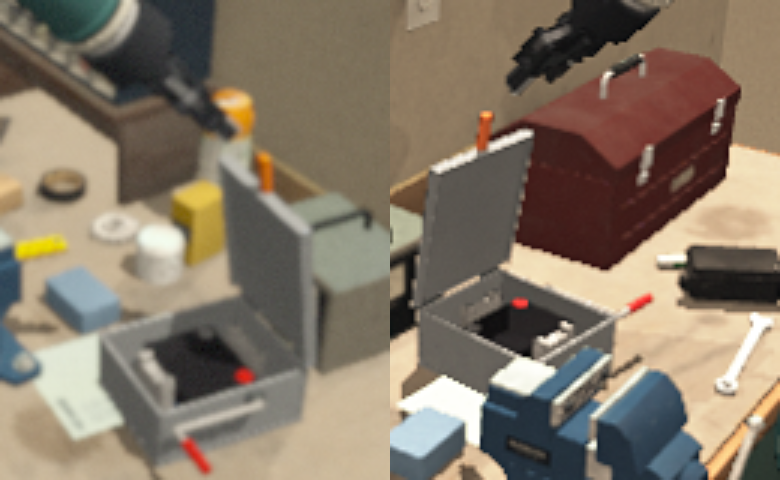

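Run:
```python
from h import *
w=snap('wrist','w10.png');a=snap('scene','a10.png');b=snap('side','b10.png')
A=blob(mask(a,5,20,130,100,(368,148,386,168)));B=blob(mask(b,5,20,130,100,(325,94,338,115)));W=blob(mask(w,5,20,130,100,(295,150,335,225)))
print(A,B,W);print(tri(a,A[0],b,B[0]),tri(w,W[0],b,B[0]),tri(w,W[0],a,A[0]));
for th in (1.3,1.4,1.45): print(tab(th),proj(a,tab(th)),proj(b,tab(th)),proj(w,tab(th)))
outs=[]
for c,o,k in ((a,(315,195),6),(b,(305,145),5)):
    im=cv2.cvtColor(c['color'],cv2.COLOR_RGB2BGR)[o[1]:o[1]+75,o[0]:o[0]+80];outs.append(cv2.resize(im,(400,375),interpolation=cv2.INTER_CUBIC))
cv2.imwrite('pics/z10.png',np.hstack(outs))
```

```text
(array([378.18918919, 156.41891892]), array([376.78423934, 150.04757756]), array([379.65706419, 163.07562107]), 74) (array([331.03636364, 102.83636364]), array([332.38397223,  96.86106726]), array([329.61499762, 109.13870041]), 55) (array([312.98676749, 195.08506616]), array([312.5136922 , 168.88239874]), array([313.49352964, 223.15357982]), 1058)
(array([ 0.60835991, -0.16618363,  0.28341948]), np.float64(0.00441828494403262)) (array([ 0.60659828, -0.16555238,  0.28220628]), np.float64(0.0004087981359786533)) (array([ 0.60979897, -0.16547719,  0.28277819]), np.float64(0.0036865508478392092))
[ 0.59070698 -0.16276272  0.27988222] [372.38915853 159.22644473] [334.57780669 104.73761068] [313.67887103 180.09146395]
[ 0.61102257 -0.16569024  0.28428438] [378.41146598 156.4950099 ] [329.93613951 101.87682464] [313.74243044 200.36547978]
[ 0.62131826 -0.16717387  0.28571073] [381.41812066 155.35261784] [327.60467379 100.67563776] [313.76333481 208.63180086]
```

View pics/z10.png

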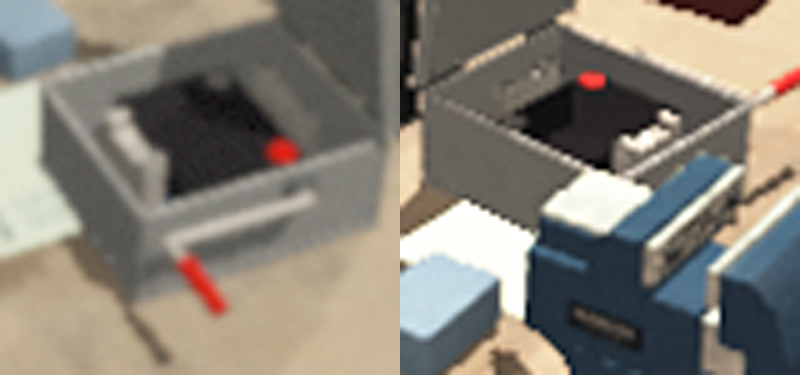

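```bash
cat >> h.py <<'E'
PV=np.array([.5535,-.298,.062])   # pivot at box y=-139
def Rstay(t=25,pit=0):
    t=np.radians(t);z=np.sin(t)*Y-np.cos(t)*Z;y=X;x=np.cross(y,z)
    M=np.stack([x,y,z],1);return R.from_rotvec(np.radians(-pit)*Y)*R.from_matrix(M)
def stayp(a,r=.1,off=-.002): return PV+r*(-np.cos(a)*X+np.sin(a)*Z)+off*Y
E
python3 - <<'E'
from h import *
s=cur();Rt=Rstay();print(Rt.as_matrix().T.round(2),stayp(.057));G=np.array([.4526,-.2831,.0677])-.002*Y;print(G)
rel([.42,-.30,.27],Rt);rel(G-.04*Rt.apply([0,0,1]),Rt)
E
```

```text
t 10.1167 p [ 0.5678 -0.1587  0.3333] F [ 0.2  0.4 -1.3] w 5.03
tool x,y,z [[-0.709, 0.107, -0.698], [0.144, 0.99, 0.005], [0.691, -0.096, -0.717]] q [-0.45 -0.45  2.22  0.36  0.65 -2.08]
[[ 0.13  0.9   0.42]
 [ 0.99 -0.14  0.  ]
 [ 0.06  0.42 -0.91]] [ 0.45439786 -0.28573982  0.06769691]
[ 0.45231474 -0.28507955  0.0677    ]
[13.38, -16.15, -4.31, 16.0, 53.5, 93.1]
[22.83, -15.98, 9.67, 16.0, 53.5, 93.1]
```

>>> servo_tool(
  plan=[
    [[6, -6, -6, 0, 0, 0], [10, -14, -6, 2, 7, 12], [13.4, -16.2, -4.3, 16, 53.5, 93], [13.4, -16.2, -4.3, 16, 53.5, 93], [13.4, -16.2, -4.3, 16, 53.5, 93], [13.4, -16.2, -4.3, 16, 53.5, 93], [13.4, -16.2, -4.3, 16, 53.5, 93], [13.4, -16.2, -4.3, 16, 53.5, 93], [13.4, -16.2, -4.3, 16, 53.5, 93], [13.4, -16.2, -4.3, 16, 53.5, 93], [13.4, -16.2, -4.3, 16, 53.5, 93], [13.4, -16.2, -4.3, 16, 53.5, 93], [13.4, -16.2, -4.3, 16, 53.5, 93], [13.4, -16.2, -4.3, 16, 53.5, 93], [13.4, -16.2, -4.3, 16, 53.5, 93], [13.4, -16.2, -4.3, 16, 53.5, 93], [13.4, -16.2, -4.3, 16, 53.5, 93], [13.4, -16.2, -4.3, 16, 53.5, 93], [13.4, -16.2, -4.3, 16, 53.5, 93], [13.4, -16.2, -4.3, 16, 53.5, 93]],
  ],
)

```text
time: 11.78
tool_pos: [0.4199, -0.3001, 0.27]
tcp_rot: [-2.128, -1.852, -0.472]
wrist_force: [0.5, -0.5, 0.8]
width: 0.585
```

Run:
```python
from h import *
s=cur();Rt=Rstay();w=snap('wrist','w11.png');G=np.array([.4526,-.2831,.0677])-.002*Y
W=blob(mask(w,0,6,130,100));print(W,proj(w,G),[onz(w,*p,.07) for p in W[:3]])
rel(G-.04*Rt.apply([0,0,1]),Rt)
```

```text
t 11.7833 p [ 0.4199 -0.3001  0.27  ] F [ 0.5 -0.5  0.8] w 5.0
tool x,y,z [[0.125, 0.899, 0.421], [0.99, -0.139, 0.002], [0.061, 0.417, -0.907]] q [-0.89  0.11  1.73  0.31  1.6  -0.79]
(array([340.5       , 215.09803922]), array([340.5, 195. ]), array([340.5, 235. ]), 408) [340.48408728 221.79498735] [array([ 0.45321136, -0.27789396,  0.07      ]), array([ 0.45645229, -0.25594262,  0.07      ]), array([ 0.45004686, -0.29937658,  0.07      ])]
[-6.78, 2.95, 15.2, 0.0, 0.1, 0.3]
```

View pics/w11.png

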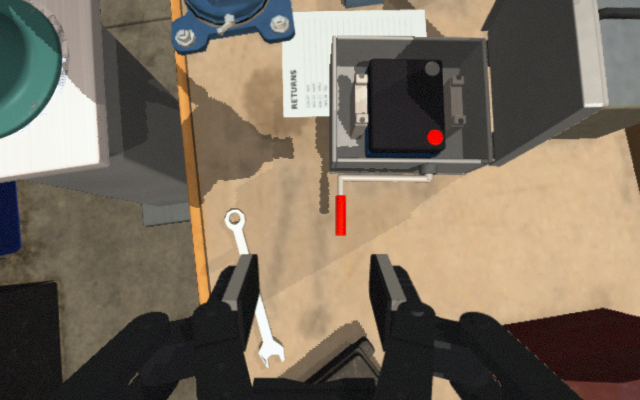

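>>> servo_tool(
  plan=[
    [[-2, 1, 4, 0, 0, 0], [-4, 2, 8, 0, 0, 0], [-6, 2.7, 11.5, 0, 0, 0], [-6.8, 3, 15, 0, 0, 0], [-6.8, 3, 18, 0, 0, 0], [-6.8, 3, 21, 0, 0, 0], [-6.8, 3, 23.2, 0, 0, 0], [-6.8, 3, 23.2, 0, 0, 0], [-6.8, 3, 23.2, 0, 0, 0], [-6.8, 3, 23.2, 0, 0, 0]],
  ],
  grip_force=40,
)

```text
time: 12.67
tool_pos: [0.4563, -0.2699, 0.0331]
tcp_rot: [-2.129, -1.855, -0.473]
wrist_force: [0.3, -0.2, 0.1]
width: 0.585
```

>>> servo_tool(
  plan=[
    [[0, 0, 0, 0, 0, 0], [0, 0, 0, 0, 0, 0], [0, 0, 0, 0, 0, 0], [0, 0, 0, 0, 0, 0], [0, 0, 0, 0, 0, 0], [0, 0, 0, 0, 0, 0], [0, 0, 0, 0, 0, 0], [0, 0, 0, 0, 0, 0]],
  ],
  claw=0,
)

```text
time: 13.33
tool_pos: [0.4543, -0.2714, 0.0334]
tcp_rot: [-2.129, -1.856, -0.468]
wrist_force: [-7.8, -2.7, 1.9]
width: 0.122
```

Run:
```python
from h import *
s=cur();Rt=Rstay();snap('wrist','w12.png')
for a in np.linspace(.057,2.2,33):
    rel(stayp(a)+.04*Rt.apply([0,0,1]),Rt,s)
```

```text
t 13.3333 p [ 0.4543 -0.2714  0.0334] F [-7.8 -2.7  1.9] w 1.05
tool x,y,z [[0.123, 0.901, 0.416], [0.991, -0.137, 0.003], [0.06, 0.412, -0.909]] q [-0.82  0.34  1.93  0.36  1.18 -0.87]
[0.16, 0.22, 0.29, 0.0, 0.4, 0.4]
[0.44, 0.28, -0.31, 0.0, 0.4, 0.4]
[0.71, 0.39, -0.92, 0.0, 0.4, 0.4]
[0.98, 0.54, -1.51, 0.0, 0.4, 0.4]
[1.25, 0.73, -2.09, 0.0, 0.4, 0.4]
[1.51, 0.97, -2.66, 0.0, 0.4, 0.4]
[1.76, 1.25, -3.22, 0.0, 0.4, 0.4]
[2.0, 1.57, -3.75, 0.0, 0.4, 0.4]
[2.24, 1.93, -4.27, 0.0, 0.4, 0.4]
[2.46, 2.32, -4.76, 0.0, 0.4, 0.4]
[2.67, 2.75, -5.23, 0.0, 0.4, 0.4]
[2.87, 3.21, -5.67, 0.0, 0.4, 0.4]
[3.06, 3.71, -6.08, 0.0, 0.4, 0.4]
[3.23, 4.23, -6.46, 0.0, 0.4, 0.4]
[3.39, 4.78, -6.81, 0.0, 0.4, 0.4]
[3.53, 5.35, -7.13, 0.0, 0.4, 0.4]
[3.65, 5.95, -7.4, 0.0, 0.4, 0.4]
[3.76, 6.57, -7.65, 0.0, 0.4, 0.4]
[3.85, 7.2, -7.85, 0.0, 0.4, 0.4]
[3.92, 7.84, -8.01, 0.0, 0.4, 0.4]
[3.97, 8.5, -8.14, 0.0, 0.4, 0.4]
[4.0, 9.16, -8.22, 0.0, 0.4, 0.4]
[4.02, 9.83, -8.27, 0.0, 0.4, 0.4]
[4.02, 10.5, -8.27, 0.0, 0.4, 0.4]
[4.0, 11.17, -8.24, 0.0, 0.4, 0.4]
[3.96, 11.83, -8.16, 0.0, 0.4, 0.4]
[3.9, 12.49, -8.04, 0.0, 0.4, 0.4]
[3.82, 13.13, -7.88, 0.0, 0.4, 0.4]
[3.73, 13.77, -7.69, 0.0, 0.4, 0.4]
[3.62, 14.38, -7.45, 0.0, 0.4, 0.4]
[3.49, 14.98, -7.18, 0.0, 0.4, 0.4]
[3.35, 15.56, -6.87, 0.0, 0.4, 0.4]
[3.18, 16.11, -6.53, 0.0, 0.4, 0.4]
```

View pics/w12.png

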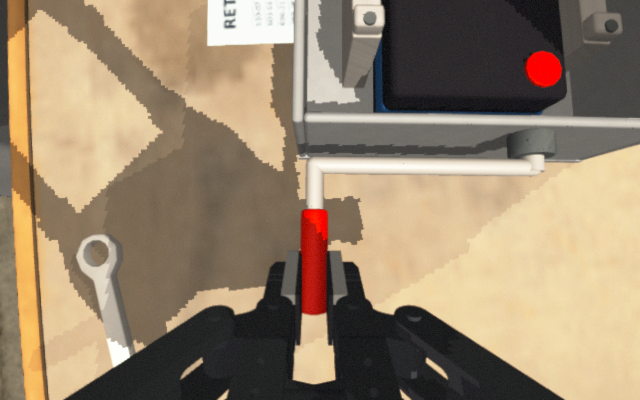

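>>> servo_tool(
  plan=[
    [[0.3, 0.1, -0.6, 0, 0, 0], [0.6, 0.2, -1.2, 0, 0, 0], [0.9, 0.4, -1.8, 0, 0, 0], [1.15, 0.6, -2.4, 0, 0, 0], [1.4, 0.85, -2.9, 0, 0, 0], [1.65, 1.1, -3.4, 0, 0, 0], [1.9, 1.4, -3.95, 0, 0, 0], [2.15, 1.8, -4.45, 0, 0, 0], [2.4, 2.2, -4.95, 0, 0, 0], [2.6, 2.6, -5.4, 0, 0, 0], [2.8, 3.1, -5.85, 0, 0, 0], [3, 3.6, -6.25, 0, 0, 0], [3.15, 4.1, -6.6, 0, 0, 0], [3.3, 4.7, -6.95, 0, 0, 0], [3.45, 5.3, -7.25, 0, 0, 0], [3.6, 5.9, -7.5, 0, 0, 0], [3.7, 6.5, -7.75, 0, 0, 0], [3.8, 7.1, -7.95, 0, 0, 0], [3.9, 7.75, -8.1, 0, 0, 0]],
  ],
)

```text
time: 14.97
tool_pos: [0.5321, -0.2828, 0.1314]
tcp_rot: [-2.131, -1.862, -0.47]
wrist_force: [-9.8, -4.4, 22.2]
width: 0.119
```

Run:
```python
from h import *
s=cur();Rt=Rstay();snap('wrist','w13.png')
for a in np.linspace(.057,2.2,33)[18:]:
    rel(stayp(a)+.04*Rt.apply([0,0,1]),Rt,s)
```

```text
t 14.9667 p [ 0.5321 -0.2828  0.1314] F [-9.8 -4.4 22.2] w 1.02
tool x,y,z [[0.12, 0.902, 0.414], [0.991, -0.136, 0.008], [0.064, 0.409, -0.91]] q [-0.74  0.34  1.72  0.36  1.35 -0.74]
[-0.16, -0.71, 1.06, 0.3, 0.6, 0.5]
[-0.09, -0.06, 0.9, 0.3, 0.6, 0.5]
[-0.04, 0.6, 0.78, 0.3, 0.6, 0.5]
[-0.01, 1.26, 0.69, 0.3, 0.6, 0.5]
[0.01, 1.93, 0.65, 0.3, 0.6, 0.5]
[0.0, 2.6, 0.65, 0.3, 0.6, 0.5]
[-0.02, 3.26, 0.69, 0.3, 0.6, 0.5]
[-0.06, 3.93, 0.77, 0.3, 0.6, 0.5]
[-0.12, 4.58, 0.89, 0.3, 0.6, 0.5]
[-0.2, 5.23, 1.05, 0.3, 0.6, 0.5]
[-0.29, 5.86, 1.25, 0.3, 0.6, 0.5]
[-0.41, 6.48, 1.49, 0.3, 0.6, 0.5]
[-0.53, 7.07, 1.76, 0.3, 0.6, 0.5]
[-0.68, 7.65, 2.07, 0.3, 0.6, 0.5]
[-0.84, 8.2, 2.42, 0.3, 0.6, 0.5]
```

View pics/w13.png

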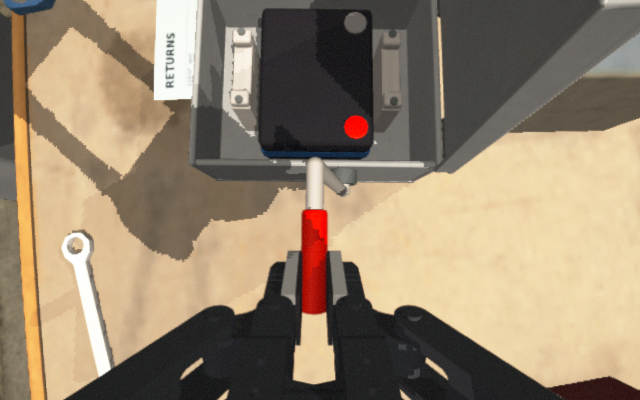

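>>> servo_tool(
  plan=[
    [[0, 0, -0.1, 0, 0, 0], [0, 0.6, -0.15, 0, 0, 0], [0.1, 1.3, -0.2, 0, 0, 0], [0.1, 1.9, -0.25, 0, 0, 0], [0.1, 2.6, -0.25, 0, 0, 0], [0.1, 3.3, -0.2, 0, 0, 0], [0, 3.9, -0.1, 0, 0, 0], [0, 4.6, 0, 0, 0, 0], [-0.1, 5.2, 0.15, 0, 0, 0]],
  ],
)

```text
time: 15.77
tool_pos: [0.5867, -0.2908, 0.1313]
tcp_rot: [-2.133, -1.864, -0.473]
wrist_force: [-3.8, 1.0, 1.1]
width: 0.117
```

Run:
```python
from h import *
s=cur();Rt=Rstay();w=snap('wrist','w14.png');a=snap('scene','a14.png');b=snap('side','b14.png')
W=blob(mask(w,0,6,130,100,(290,180,340,330)));A=blob(mask(a,0,6,130,100,(330,170,420,270)));B=blob(mask(b,0,6,130,100,(340,100,420,180)))
print(W,A,B)
print(tri(a,A[0],b,B[0]),stayp(1.8))
cv2.imwrite('pics/z14.png',np.hstack([cv2.resize(cv2.cvtColor(c['color'],cv2.COLOR_RGB2BGR)[o[1]:o[1]+130,o[0]:o[0]+130],(390,390)) for c,o in ((a,(300,140)),(b,(300,80)))]))
```

```text
t 15.7667 p [ 0.5867 -0.2908  0.1313] F [-3.8  1.   1.1] w 1.0
tool x,y,z [[0.119, 0.903, 0.413], [0.991, -0.136, 0.012], [0.067, 0.408, -0.911]] q [-0.7   0.42  1.61  0.37  1.36 -0.69]
(array([313.88762626, 258.67382155]), array([314.73846172, 209.85601137]), array([312.95792441, 312.01669547]), 2376) (array([370.86206897, 224.82758621]), array([373.97074476, 225.22744368]), array([367.94186463, 224.45197112]), 29) (array([384.4137931 , 104.60344828]), array([372.33661061, 110.71053175]), array([397.88356513,  97.79217237]), 174)
(array([ 0.47118173, -0.33417559,  0.23144456]), np.float64(0.05647229748785771)) [ 0.57570267 -0.30322011  0.15938476]
```

View pics/z14.png

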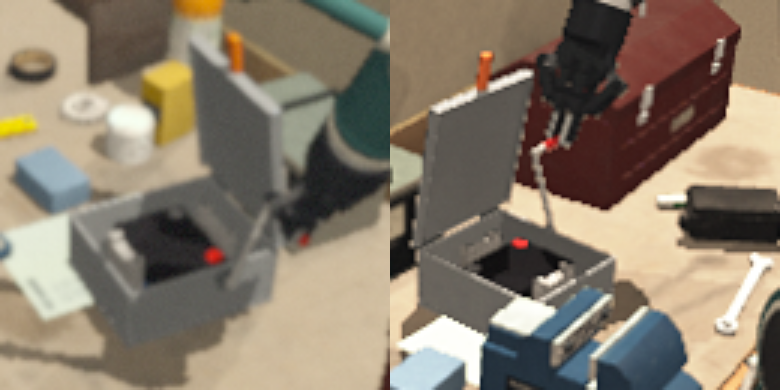

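>>> servo_tool(
  plan=[
    [[-0.1, 0.6, 0.2, 0, 0, 0], [-0.2, 1.2, 0.4, 0, 0, 0], [-0.35, 1.8, 0.7, 0, 0, 0], [-0.45, 2.4, 1, 0, 0, 0], [-0.6, 2.9, 1.3, 0, 0, 0], [-0.6, 2.9, 1.3, 0, 0, 0]],
  ],
)

```text
time: 16.42
tool_pos: [0.6081, -0.2937, 0.1215]
tcp_rot: [-2.119, -1.861, -0.46]
wrist_force: [-33.4, 0.9, 31.7]
width: 0.118
```

>>> servo_tool(
  plan=[
    [[-0.05, 0.3, 0.15, 0, 0, 0], [-0.15, 0.7, 0.4, 0, 0, 0], [-0.15, 0.7, 0.4, 0, 0, 0]],
  ],
)

```text
time: 16.67
tool_pos: [0.6077, -0.2936, 0.1215]
tcp_rot: [-2.107, -1.856, -0.448]
wrist_force: [-31.8, 0.6, 30.9]
width: 0.114
```

```bash
cat > chk.py <<'E'
from h import *
import sys
n=sys.argv[1]
s=cur();w=snap('wrist',f'w{n}.png');a=snap('scene',f'a{n}.png');b=snap('side',f'b{n}.png')
cv2.imwrite(f'pics/z{n}.png',np.hstack([cv2.resize(cv2.cvtColor(c['color'],cv2.COLOR_RGB2BGR)[o[1]:o[1]+130,o[0]:o[0]+130],(390,390)) for c,o in ((a,(300,140)),(b,(300,80)))]))
g=s['tool_pos']-.035*R.from_rotvec(s['tcp_rot']).apply([0,0,1]);v=g-PV;print('stay angle est',np.arctan2(v[2],-v@X),np.hypot(v[2],v@X))
E
python3 chk.py 15
```

```text
t 16.6667 p [ 0.6077 -0.2936  0.1215] F [-31.8   0.6  30.9] w 0.97
tool x,y,z [[0.118, 0.9, 0.42], [0.992, -0.122, -0.016], [0.037, 0.419, -0.907]] q [-0.68  0.48  1.54  0.36  1.39 -0.67]
stay angle est 2.103408883779115 0.10597184473577669
```

View pics/z15.png

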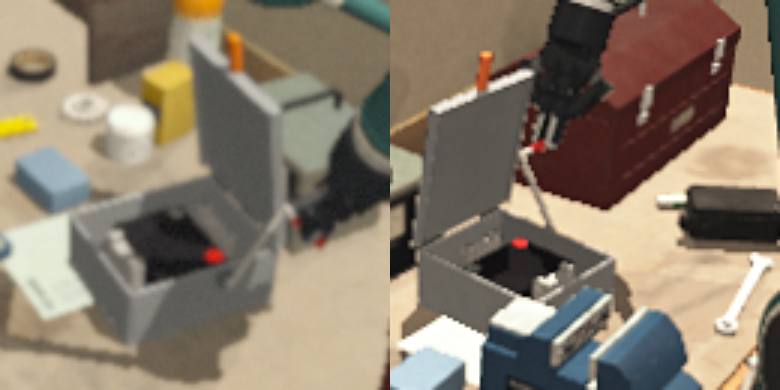

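>>> servo_tool(
  plan=[
    [[0, -0.1, 0, 0, 0, 0], [0, -0.1, 0, 0, 0, 0], [0, -0.1, 0, 0, 0, 0], [0, -0.1, 0, 0, 0, 0], [0, -0.1, 0, 0, 0, 0], [0, -0.1, -1.5, 0, 0, 0], [0, -0.1, -4, 0, 0, 0], [0, -0.1, -7, 0, 0, 0], [0, -0.1, -11, 0, 0, 0], [0, -0.1, -11, 0, 0, 0], [0, -0.1, -11, 0, 0, 0]],
  ],
  claw=4,
)

```text
time: 17.73
tool_pos: [0.6045, -0.3423, 0.2259]
tcp_rot: [-2.113, -1.862, -0.452]
wrist_force: [0.1, -0.1, 0.6]
width: 0.467
```

```bash
python3 chk.py 16
python3 - <<'E'
from h import *
a=snap('scene','a17.png');b=snap('side','b17.png');w=snap('wrist','w17.png')
for c,bx in ((a,(390,205,420,230)),(b,(340,120,360,140)),(w,None)): print(blob(mask(c,0,6,120,90,bx)))
for t in (2.0,2.1,2.15): print(proj(a,stayp(t,off=.0055)),proj(b,stayp(t,off=.0055)),proj(w,stayp(t,off=.0055)))
E
```

```text
t 17.7333 p [ 0.6045 -0.3423  0.2259] F [ 0.1 -0.1  0.6] w 3.99
tool x,y,z [[0.116, 0.902, 0.416], [0.992, -0.124, -0.009], [0.044, 0.414, -0.909]] q [-0.73  0.45  1.39  0.34  1.57 -0.65]
stay angle est 1.8557646473946128 0.20396079289788935
(array([402.18, 216.24]), array([398.45066414, 212.53844741]), array([406.98795465, 221.01213576]), 50)
(array([350.95238095, 127.64285714]), array([355.33966643, 125.81550382]), array([346.60537184, 129.45343491]), 42)
(array([315.23283262, 188.58369099]), array([315.70478351, 158.91576485]), array([314.74777516, 219.07552657]), 932)
[399.3819841  216.09009837] [352.66013779 126.33248668] [299.61019441 187.22913305]
[401.68550215 216.51591045] [350.73908944 126.79213008] [312.01081738 188.32438317]
[402.76257939 216.82930268] [349.81987369 127.11555171] [317.81085446 188.91322711]
```

View pics/w16.png

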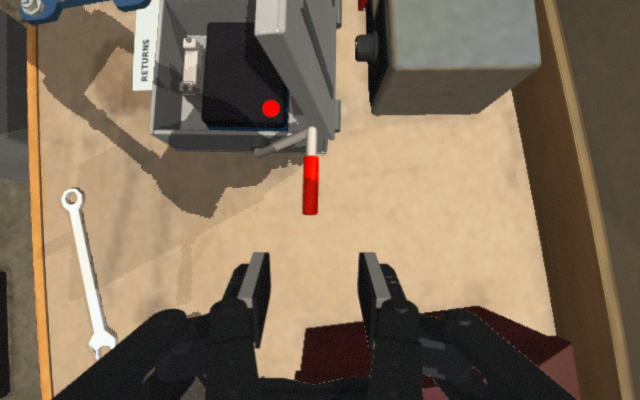

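View pics/z16.png

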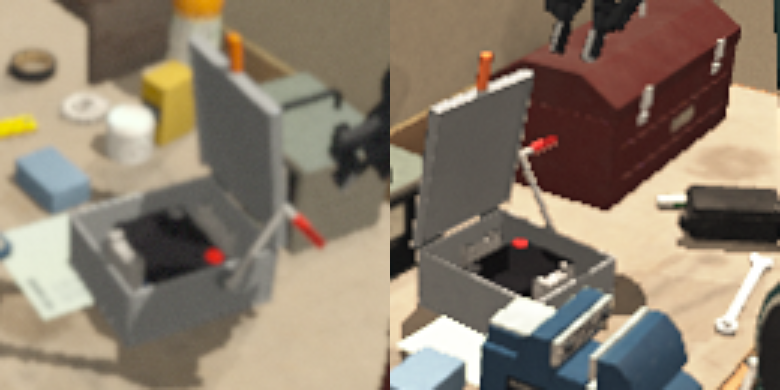

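Run:
```python
from h import *
Rt=Rtool(-13);rel([.42,-.26,.36],Rt);rel([.49,.19,.34],Rt)
```

```text
[10.82, -19.28, -10.06, 17.4, -21.0, -82.8]
[51.26, -17.79, 10.93, 17.4, -21.0, -82.8]
```

>>> servo_tool(
  plan=[
    [[3, -5, -4, 0, 0, 0], [6, -10, -8, 0, 0, 0], [8.5, -15, -10, 1, -1.5, -6], [10.8, -19.3, -10, 3, -3, -13], [15, -19.3, -9, 4, -5, -20], [19, -19, -7, 6, -7, -27], [23, -19, -5, 7, -8, -33], [27, -18.5, -2, 8, -10, -40], [31, -18.5, 0, 10, -12, -46], [35, -18, 2, 11, -13, -53], [39, -18, 4, 13, -15, -60], [43, -18, 6, 14, -17, -66], [46, -18, 8, 15, -18, -72], [49, -18, 10, 16, -20, -78], [51.3, -17.8, 11, 17.4, -21, -83], [51.3, -17.8, 11, 17.4, -21, -83], [51.3, -17.8, 11, 17.4, -21, -83], [51.3, -17.8, 11, 17.4, -21, -83], [51.3, -17.8, 11, 17.4, -21, -83], [51.3, -17.8, 11, 17.4, -21, -83]],
  ],
  claw=6,
)

```text
time: 19.7
tool_pos: [0.4898, 0.1895, 0.3392]
tcp_rot: [-0.353, -3.122, -0.001]
wrist_force: [-0.0, -0.6, 0.2]
width: 0.706
```

Run:
```python
from h import *
s=cur();w=snap('wrist','w18.png')
m=mask(w,20,34,140,120)
n,l,st,ce=cv2.connectedComponentsWithStats(m)
for i in range(1,n):
    if st[i,4]>500:
        ys,xs=np.where(l==i);r=cv2.minAreaRect(np.stack([xs,ys],1).astype(np.float32));bp=cv2.boxPoints(r)
        print(st[i],r);q=np.array([onz(w,*p,.012) for p in bp]);print(q.round(4).tolist(),q.mean(0),[np.linalg.norm(q[j]-q[(j+1)%4]).round(4) for j in range(4)])
```

```text
t 19.7 p [0.4898 0.1895 0.3392] F [-0.  -0.6  0.2] w 6.03
tool x,y,z [[-0.975, 0.223, 0.0], [0.223, 0.975, 0.0], [0.0, 0.0, -1.0]] q [ 0.32 -0.08  1.74  0.    1.48 -1.02]
[ 316  112   21   97 1859] ((326.0, 160.0), (96.0, 20.0), 90.0)
[[0.4521, 0.2008, 0.012], [0.4582, 0.2276, 0.012], [0.5956, 0.1991, 0.012], [0.5889, 0.1699, 0.012]] [0.52367293 0.19934701 0.012     ] [np.float64(0.0274), np.float64(0.1403), np.float64(0.0299), np.float64(0.1402)]
[ 256  309   42   40 1031] ((276.6000061035156, 328.6999816894531), (40.24921798706055, 28.174453735351562), 63.43495178222656)
[[0.7567, 0.0269, 0.012], [0.7417, 0.0746, 0.012], [0.8201, 0.0862, 0.012], [0.837, 0.0365, 0.012]] [0.78886474 0.05603352 0.012     ] [np.float64(0.05), np.float64(0.0792), np.float64(0.0525), np.float64(0.0808)]
```

View pics/w18.png

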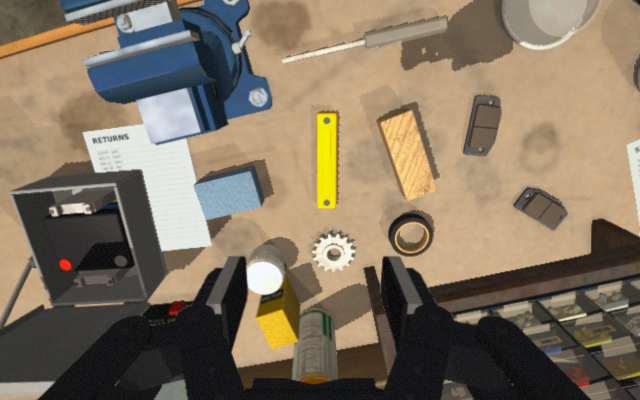

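Run:
```python
from h import *
Rt=Rtool(-12.3);rel([.5237,.1993,.03],Rt)
```

```text
[-3.05, 1.72, 30.94, 0.0, 0.0, -0.6]
```

>>> servo_tool(
  plan=[
    [[-3, 1.7, 4, 0, 0, -0.6], [-3, 1.7, 10, 0, 0, -0.6], [-3, 1.7, 20, 0, 0, -0.6], [-3, 1.7, 25, 0, 0, -0.6], [-3, 1.7, 28, 0, 0, -0.6], [-3, 1.7, 31, 0, 0, -0.6], [-3, 1.7, 31, 0, 0, -0.6], [-3, 1.7, 31, 0, 0, -0.6], [-3, 1.7, 31, 0, 0, -0.6], [-3, 1.7, 31, 0, 0, -0.6], [-3, 1.7, 31, 0, 0, -0.6]],
  ],
  claw=4.5,
)

```text
time: 20.67
tool_pos: [0.5251, 0.1988, 0.0316]
tcp_rot: [0.34, 3.12, 0.003]
wrist_force: [0.6, -0.5, 1.0]
width: 0.527
```

Run:
```python
from h import *
s=cur();w=snap('wrist','w19.png');b=snap('side','b19.png')
rel([.5237,.1993,-.012],Rtool(-12.3))
m=mask(w,20,34,140,100,(250,100,400,350));ys,xs=np.where(m);print(xs.min(),xs.max(),ys.min(),ys.max(),proj(w,[.5237,.1993,.0125]))
o=(250,190);im=cv2.resize(cv2.cvtColor(b['color'],cv2.COLOR_RGB2BGR)[o[1]:o[1]+75,o[0]:o[0]+80],(640,600),interpolation=cv2.INTER_CUBIC)
for d,col in ((0,(0,0,255)),(.02,(0,255,0)),(.04,(255,0,0))):
    for yy in (-.022,.022):
        p=proj(b,s['tool_pos']-d*np.array([0,0,-1])+yy*Y);cv2.circle(im,tuple(int(v) for v in (p-o+.5)*8),3,col,-1)
cv2.imwrite('pics/z19.png',im)
```

```text
t 20.6667 p [0.5251 0.1988 0.0316] F [ 0.6 -0.5  1. ] w 4.5
tool x,y,z [[-0.977, 0.215, -0.003], [0.215, 0.977, 0.002], [0.003, 0.002, -1.0]] q [ 0.32  0.22  2.01  0.    0.91 -1.04]
[0.26, -0.11, 4.49, 0.2, 0.3, -0.1]
289 342 102 327 [315.77902958 227.40155301]
```

View pics/z19.png

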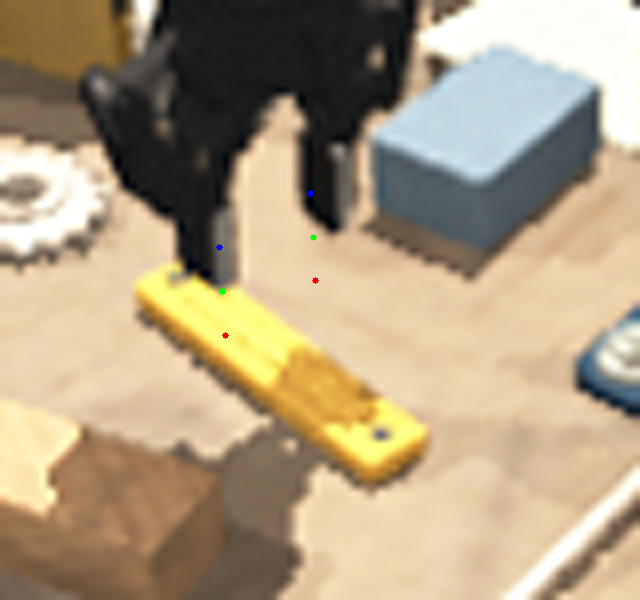

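View pics/w19.png

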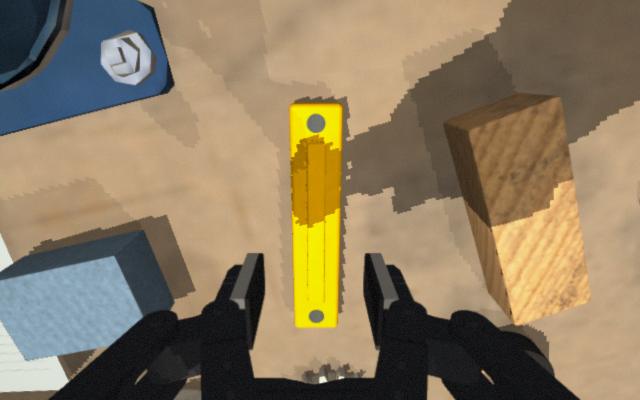

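>>> servo_tool(
  plan=[
    [[0.2, -0.1, 2, 0.2, 0.3, 0], [0.2, -0.1, 3.5, 0.2, 0.3, 0], [0.2, -0.1, 4.4, 0.2, 0.3, 0], [0.2, -0.1, 4.7, 0.2, 0.3, 0], [0.2, -0.1, 4.7, 0.2, 0.3, 0], [0.2, -0.1, 4.7, 0.2, 0.3, 0]],
  ],
)

```text
time: 21.27
tool_pos: [0.5251, 0.1996, -0.0131]
tcp_rot: [0.339, 3.122, 0.002]
wrist_force: [1.0, 0.6, -0.6]
width: 0.526
```

Run:
```python
from h import *
s=cur();w=snap('wrist','w20.png');b=snap('side','b20.png')
o=(250,190);im=cv2.resize(cv2.cvtColor(b['color'],cv2.COLOR_RGB2BGR)[o[1]:o[1]+75,o[0]:o[0]+80],(640,600),interpolation=cv2.INTER_CUBIC)
cv2.imwrite('pics/z20.png',im)
```

```text
t 21.2667 p [ 0.5251  0.1996 -0.0131] F [ 1.   0.6 -0.6] w 4.5
tool x,y,z [[-0.977, 0.215, -0.002], [0.215, 0.977, 0.001], [0.002, 0.001, -1.0]] q [ 0.32  0.29  2.03  0.    0.82 -1.04]
```

View pics/z20.png

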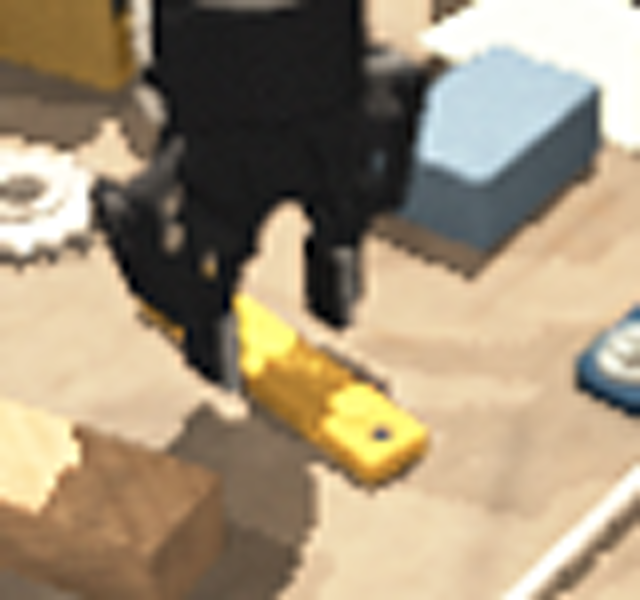

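>>> servo_tool(
  plan=[
    [[0, 0, 0.2, 0, 0, 0], [0, 0, 0.4, 0, 0, 0], [0, 0, 0.4, 0, 0, 0], [0, 0, 0.4, 0, 0, 0]],
  ],
)

```text
time: 21.7
tool_pos: [0.5253, 0.1996, -0.017]
tcp_rot: [0.339, 3.121, 0.002]
wrist_force: [0.1, 0.3, 0.5]
width: 0.529
```

>>> servo_tool(
  plan=[
    [[0, 0, 0, 0, 0, 0], [0, 0, 0, 0, 0, 0], [0, 0, 0, 0, 0, 0], [0, 0, 0, 0, 0, 0], [0, 0, 0, 0, 0, 0], [0, 0, 0, 0, 0, 0]],
  ],
  claw=0,
  grip_force=70,
)

```text
time: 22.2
tool_pos: [0.5254, 0.1998, -0.0167]
tcp_rot: [0.339, 3.121, 0.002]
wrist_force: [-2.5, -0.0, 5.0]
width: 0.294
```

>>> servo_tool(
  plan=[
    [[0, 0, -2, 0, 0, 0], [0, 0, -5, 0, 0, 0], [0, 0, -9, 0, 0, 0], [0, 0, -13, 0, 0, 0], [0, 0, -17, 0, 0, 0], [0, 0, -17, 0, 0, 0], [0, 0, -17, 0, 0, 0]],
  ],
)

```text
time: 22.78
tool_pos: [0.5274, 0.2003, 0.1565]
tcp_rot: [0.338, 3.115, 0.006]
wrist_force: [0.1, 0.4, -1.8]
width: 0.295
```

Run:
```python
from h import *
s=cur();w=snap('wrist','w21.png');a=snap('scene','a21.png');b=snap('side','b21.png')
cv2.imwrite('pics/z21.png',np.hstack([cv2.resize(cv2.cvtColor(c['color'],cv2.COLOR_RGB2BGR)[o[1]:o[1]+130,o[0]:o[0]+130],(390,390)) for c,o in ((a,(240,110)),(b,(220,120)))]))
```

```text
t 22.7833 p [0.5274 0.2003 0.1565] F [ 0.1  0.4 -1.8] w 2.52
tool x,y,z [[-0.977, 0.215, -0.008], [0.214, 0.977, 0.005], [0.009, 0.003, -1.0]] q [ 0.32  0.09  1.91  0.    1.14 -1.04]
```

View pics/w21.png

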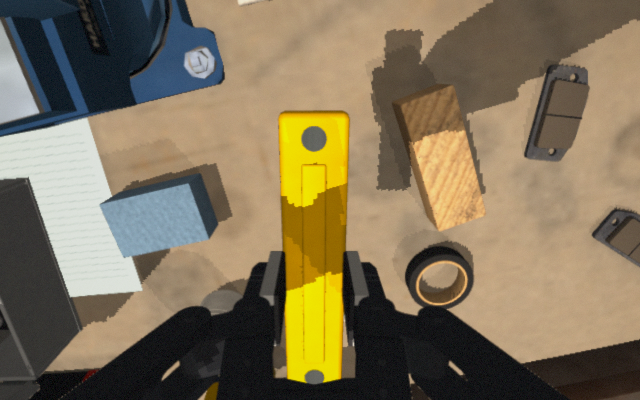

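View pics/z21.png

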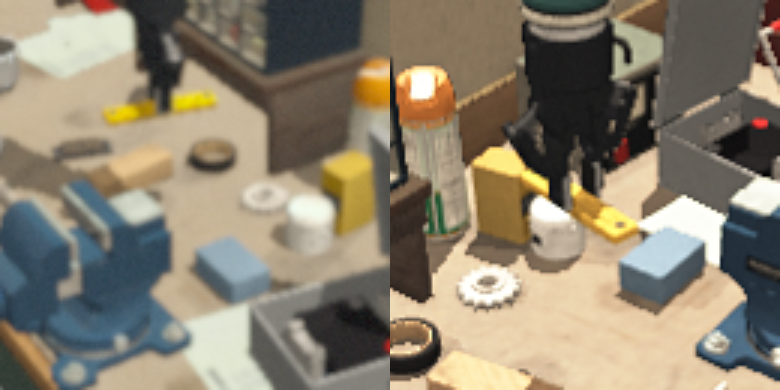

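Run:
```python
from h import *
s=cur();w=snap('wrist','w22.png');a=snap('scene','a22.png');b=snap('side','b22.png')
Ri=R.from_rotvec(s['tcp_rot']).inv();t=s['tool_pos']
# near-end edge and side edges in tool frame for plane tool z=-.0287
for p in [(281,113),(348,113),(314,112),(286,378),(342,378)]:
    d=Ri.apply(ray(w,*p));e=Ri.apply(w['eye']-t);k=(-.0287-e[2])/d[2];print(p,(e+k*d).round(4))
A=blob(mask(a,20,34,120,100,(270,135,315,155)));B=blob(mask(b,20,34,120,100,(262,170,305,205)));print(A,B)
for q in ([.07,0,-.028],[-.07,0,-.028],[.07,0,-.0167]):
    P=t+R.from_rotvec(s['tcp_rot']).apply(q);print(P,proj(a,P),proj(b,P),proj(w,P))
```

```text
t 22.9333 p [0.5232 0.199  0.1509] F [-0.2  0.6 -1.7] w 2.51
tool x,y,z [[-0.977, 0.214, 0.002], [0.214, 0.977, -0.001], [-0.002, -0.0, -1.0]] q [ 0.32  0.09  1.91  0.    1.14 -1.04]
(281, 113) [ 0.0698 -0.0137 -0.0287]
(348, 113) [ 0.0698  0.0119 -0.0287]
(314, 112) [ 0.0702 -0.0011 -0.0287]
(286, 378) [-0.0604 -0.0151 -0.0287]
(342, 378) [-0.0604  0.0132 -0.0287]
(array([282.60952381, 148.15238095]), array([291.11692772, 146.67192007]), array([274.10989196, 149.63148934]), 105) (array([294.19512195, 193.95121951]), array([288.30040371, 192.0624573 ]), array([300.96175594, 196.1193575 ]), 82)
[0.45489516 0.21397946 0.17897107] [273.63741964 148.43648725] [298.14713609 196.22646336] [316.82994608 112.26794163]
[0.59163644 0.18394986 0.17875787] [310.18229827 141.91890285] [266.0177255  175.63698738] [315.85686022 391.15656985]
[0.45487663 0.2139753  0.16767109] [273.80714762 151.17370494] [298.25734728 199.8129156 ] [316.55914069 109.82634538]
```

Run:
```python
import cv2
a=cv2.imread('pics/w11.png')[30:180,320:500];cv2.imwrite('pics/z11.png',cv2.resize(a,(720,600),interpolation=cv2.INTER_CUBIC))
```

```text
(no output)
```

View pics/z11.png

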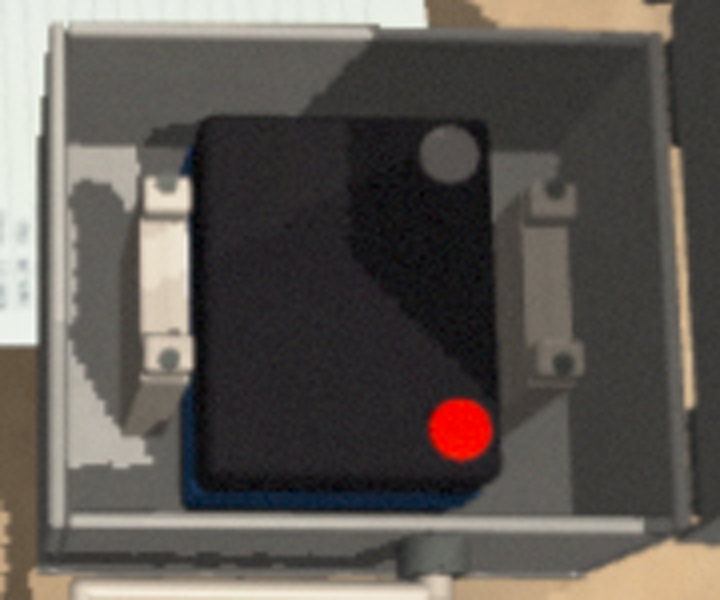

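Run:
```python
from h import *
w=viewer.read_camera('wrist');M=np.array(w['T_tool_cam'])
T=np.eye(4);T[:3,:3]=R.from_rotvec([-2.128,-1.852,-.472]).as_matrix();T[:3,3]=[.4199,-.3001,.27];T=T@M
w['eye']=T[:3,3];w['rotation']=T[:3,:3]
f=lambda x,y,z:onz(w,x/4+320-.4,y/4+30-.4,z)
C=[f(166,195,.072),f(168,355,.072),f(551,200,.072),f(560,358,.072)]
for c in C: print(c)
fm=(C[0]+C[1])/2;bm=(C[2]+C[3])/2;d=bm-fm;print('front',fm,'back',bm,'O',(fm+bm)/2,'len',np.linalg.norm(d),'yaw',np.degrees(np.arctan2(d[1],d[0])))
y=(C[0]-C[1]+C[2]-C[3]);print('yaw y',np.degrees(np.arctan2(-y[0],y[1])),np.linalg.norm(C[0]-C[1]),np.linalg.norm(C[2]-C[3]))
r=[f(48,22,.075),f(662,33,.075),f(690,528,.075),f(48,528,.075)]
for c in r: print('rim',c)
print('O',sum(r)/4,[np.linalg.norm(r[i]-r[(i+1)%4]) for i in range(4)],[np.degrees(np.arctan2(*(r[i+1]-r[i])[[1,0]])) for i in (0,1,2)])
print('H-based',H-.09*X)
```

```text
[ 0.4988588 -0.12585    0.072    ]
[ 0.49201855 -0.1727883   0.072     ]
[ 0.60901617 -0.14172168  0.072     ]
[ 0.60255185 -0.18842306  0.072     ]
front [ 0.49543868 -0.14931915  0.072     ] back [ 0.60578401 -0.16507237  0.072     ] O [ 0.55061134 -0.15719576  0.072     ] len 0.11146415093236124 yaw -8.124809912626342
yaw y -8.086607095422421 0.04743410000964167 0.047146643807020376
rim [ 0.47269826 -0.07051276  0.075     ]
rim [ 0.65029854 -0.09645242  0.075     ]
rim [ 0.62840036 -0.24213916  0.075     ]
rim [ 0.45106493 -0.21788257  0.075     ]
O [ 0.55061552 -0.15674673  0.075     ] [np.float64(0.17948461050073794), np.float64(0.14732330725832074), np.float64(0.178986689272746), np.float64(0.14894919136038165)] [np.float64(-8.309660494796566), np.float64(-98.54814084108001), np.float64(172.21120762662403)]
H-based [ 0.55532014 -0.1576634   0.077     ]
```

Run:
```python
import cv2,numpy as np
a=cv2.imread('pics/a22.png')[160:250,225:325];b=cv2.imread('pics/b22.png')[160:260,315:425]
cv2.imwrite('pics/zv.png',np.hstack([cv2.resize(a,(400,360),interpolation=cv2.INTER_CUBIC),cv2.resize(b,(396,360),interpolation=cv2.INTER_CUBIC)]))
```

```text
(no output)
```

View pics/zv.png

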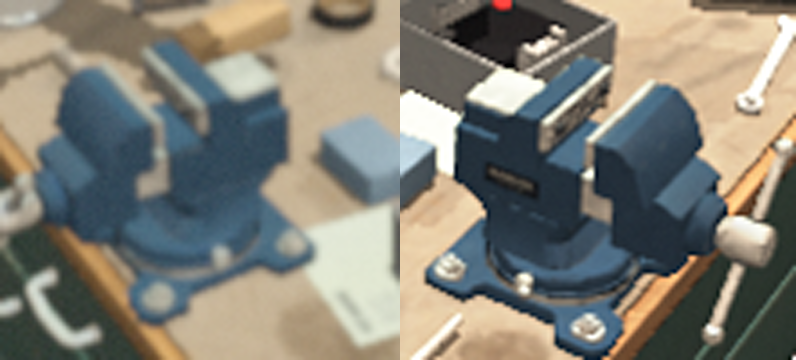

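Run:
```python
from h import *
a=snap('scene','a23.png');b=snap('side','b23.png')
for p,q in (((276.8,190.5),(371.9,178.9)),((285.8,178.8),(344.2,185)),((264.5,191),(387.2,183.6))): print(tri(a,p,b,q))
print(onz(a,303,222.5,.02))
O=np.array([.5506,-.157,0]);print(O-.11*X,O-.18*X)
```

```text
(array([0.35139875, 0.00104866, 0.1611586 ]), np.float64(0.0023780427536767676))
(array([0.41259107, 0.05643652, 0.14938587]), np.float64(0.004205858398293169))
(array([0.30593216, 0.00534893, 0.16901152]), np.float64(0.009499495618841747))
[ 0.42407477 -0.03316271  0.02      ]
[ 0.44172461 -0.14131082  0.        ] [ 0.37244028 -0.13132679  0.        ]
```

Run:
```python
from h import *
O=np.array([.5506,-.157,0]);Rt=Rtool(-8.1);cur();P=O-.11*X
rel([.46,.05,.30],Rt);rel(P+[0,0,.30],Rt);rel(P+[0,0,.12],Rt)
```

```text
t 23.2333 p [0.5243 0.1993 0.152 ] F [-0.5  0.1 -0.6] w 2.53
tool x,y,z [[-0.977, 0.214, -0.0], [0.214, 0.977, 0.0], [0.0, 0.0, -1.0]] q [ 0.32  0.09  1.91  0.    1.14 -1.04]
[3.08, -15.96, -14.81, 0.0, 0.0, -4.3]
[0.76, -35.04, -14.81, 0.0, 0.0, -4.3]
[0.76, -35.04, 3.19, 0.0, 0.0, -4.3]
```

>>> servo_tool(
  plan=[
    [[0.2, -0.5, -3, 0, 0, 0], [0.5, -1, -6.5, 0, 0, 0], [1, -3, -10, 0, 0, -1], [1.6, -6, -13, 0, 0, -2], [2.4, -9.5, -14.8, 0, 0, -3], [3, -13, -14.8, 0, 0, -4.3], [2.8, -16.5, -14.8, 0, 0, -4.3], [2.4, -20, -14.8, 0, 0, -4.3], [2, -23.5, -14.8, 0, 0, -4.3], [1.6, -27, -14.8, 0, 0, -4.3], [1.2, -30.5, -14.8, 0, 0, -4.3], [0.8, -33.5, -14.8, 0, 0, -4.3], [0.8, -35, -14.8, 0, 0, -4.3], [0.8, -35, -14.8, 0, 0, -4.3], [0.8, -35, -14.8, 0, 0, -4.3]],
  ],
)

```text
time: 24.48
tool_pos: [0.4411, -0.1413, 0.2995]
tcp_rot: [-0.225, -3.133, -0.002]
wrist_force: [-0.2, 0.1, -1.0]
width: 0.295
```

Run:
```python
from h import *
O=np.array([.5506,-.157,0]);Rt=Rtool(-8.1);cur();P=O-.11*X;w=snap('wrist','w24.png')
rel(P+[0,0,.12],Rt);print(proj(w,O-.056*X+[0,0,.064]),proj(w,O+.056*X+[0,0,.064]))
```

```text
t 24.4833 p [ 0.4411 -0.1413  0.2995] F [-0.2  0.1 -1. ] w 2.52
tool x,y,z [[-0.99, 0.143, 0.001], [0.143, 0.99, 0.001], [-0.0, 0.001, -1.0]] q [-0.36 -0.19  1.91  0.    1.43 -1.79]
[-0.07, -0.09, 17.95, 0.1, -0.0, -0.0]
[314.20300088 198.55151409] [314.14504793 279.46039259]
```

View pics/w24.png

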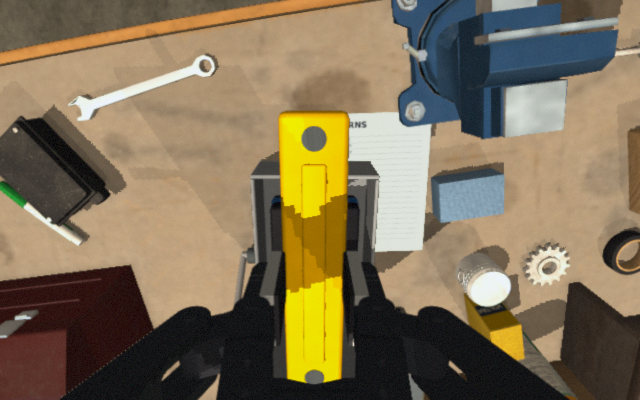

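>>> servo_tool(
  plan=[
    [[0, -0.1, 4, 0, 0, 0], [0, -0.1, 8, 0, 0, 0], [0, -0.1, 12, 0, 0, 0], [0, -0.1, 16, 0, 0, 0], [0, -0.1, 19, 0, 0, 0], [0, -0.1, 21, 0, 0, 0], [0, -0.1, 21, 0, 0, 0], [0, -0.1, 21, 0, 0, 0]],
  ],
)

```text
time: 25.2
tool_pos: [0.4403, -0.1396, 0.0886]
tcp_rot: [-0.22, -3.131, -0.004]
wrist_force: [0.5, -0.3, -0.0]
width: 0.293
```

```bash
python3 chk.py 25;python3 - <<'E'
from h import *
O=np.array([.5506,-.157,0]);Rt=Rtool(-8.1);rel(O-.005*X+[0,0,.075],Rt)
E
```

```text
t 25.2 p [ 0.4403 -0.1396  0.0886] F [ 0.5 -0.3 -0. ] w 2.5
tool x,y,z [[-0.99, 0.14, 0.004], [0.14, 0.99, 0.002], [-0.003, 0.003, -1.0]] q [-0.36 -0.03  2.16  0.    1.01 -1.79]
stay angle est 0.4294332686029795 0.1479699937686366
[-10.34, -0.03, 1.73, 0.0, 0.2, 0.0]
```

View pics/z25.png

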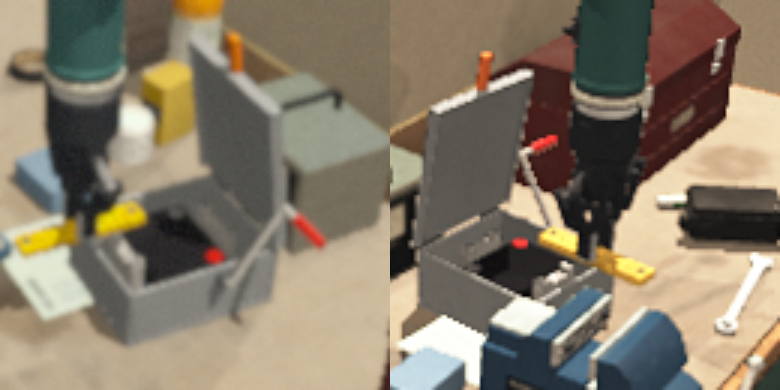

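View pics/w25.png

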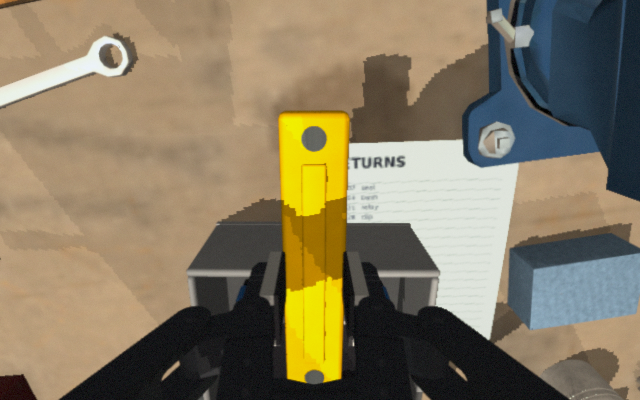

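>>> servo_tool(
  plan=[
    [[-2, 0, 0, 0, 0, 0], [-4, 0, 0, 0, 0, 0], [-6, 0, 0.2, 0, 0, 0], [-7.5, 0, 0.4, 0, 0.2, 0], [-8.5, 0, 0.5, 0, 0.2, 0], [-8.5, 0, 0.5, 0, 0.2, 0], [-8.5, 0, 0.5, 0, 0.2, 0]],
  ],
)

```text
time: 25.93
tool_pos: [0.528, -0.1535, 0.0882]
tcp_rot: [0.221, 3.133, 0.0]
wrist_force: [-0.6, 0.3, -0.7]
width: 0.294
```

```bash
python3 chk.py 26;python3 - <<'E'
from h import *
O=np.array([.5506,-.157,0]);Rt=Rtool(-8.1);rel(O-.005*X+[0,0,.065],Rt);rel(O-.005*X+[0,0,.0473],Rt)
E
```

```text
t 25.9333 p [ 0.528  -0.1535  0.0882] F [-0.6  0.3 -0.7] w 2.51
tool x,y,z [[-0.99, 0.14, -0.001], [0.14, 0.99, 0.0], [0.001, -0.0, -1.0]] q [-0.33  0.13  1.99  0.    1.01 -1.76]
stay angle est 0.9280593874553472 0.07650495582492213
[-1.94, -0.03, 2.24, 0.0, -0.0, 0.0]
[-1.94, -0.03, 4.01, 0.0, -0.0, 0.0]
```

View pics/z26.png

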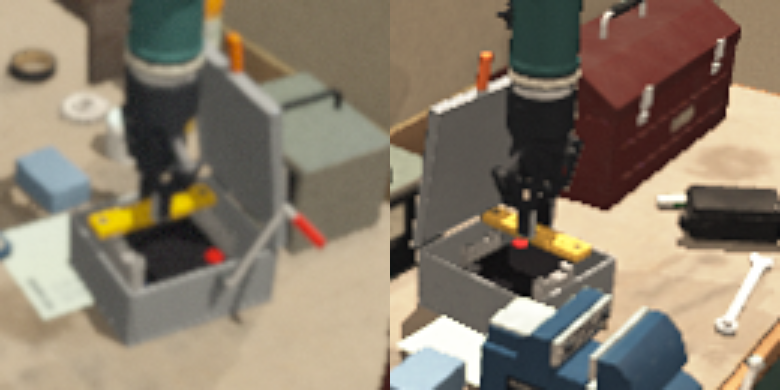

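View pics/w26.png

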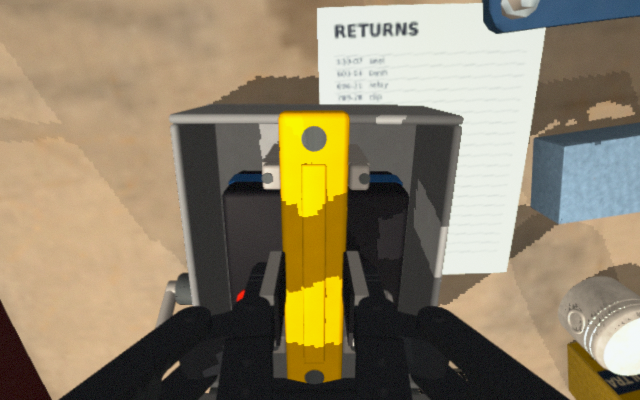

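>>> servo_tool(
  plan=[
    [[-0.5, 0, 0.5, 0, 0, 0], [-1, 0, 1, 0, 0, 0], [-1.5, 0, 1.3, 0, 0, 0], [-1.9, 0, 1.5, 0, 0, 0], [-1.9, 0, 1.5, 0, 0, 0], [-1.9, 0, 1.5, 0, 0, 0]],
  ],
)

```text
time: 26.58
tool_pos: [0.5454, -0.1559, 0.072]
tcp_rot: [-0.221, -3.133, -0.001]
wrist_force: [-0.4, 0.6, -1.3]
width: 0.299
```

```bash
python3 chk.py 27;python3 - <<'E'
from h import *
O=np.array([.5506,-.157,0]);Rt=Rtool(-8.1);rel(O-.005*X+[0,0,.0473],Rt)
E
```

```text
t 26.5833 p [ 0.5454 -0.1559  0.072 ] F [-0.4  0.6 -1.3] w 2.55
tool x,y,z [[-0.99, 0.141, 0.001], [0.141, 0.99, 0.001], [-0.001, 0.001, -1.0]] q [-0.32  0.19  1.97  0.    0.99 -1.75]
stay angle est 1.0098811628515667 0.05310038372801866
[-0.04, -0.04, 2.51, 0.0, -0.0, 0.0]
```

View pics/z27.png

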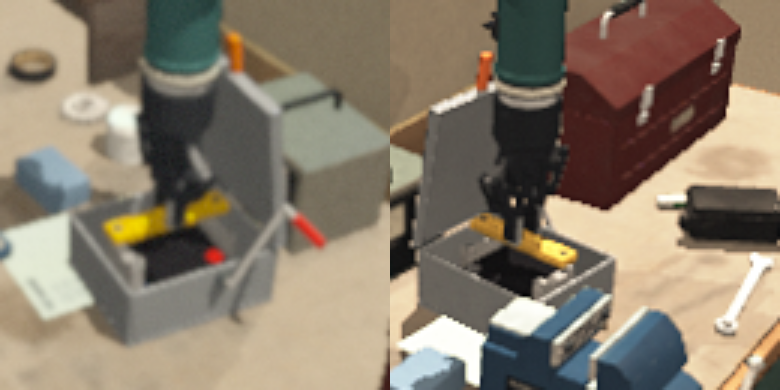

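View pics/w27.png

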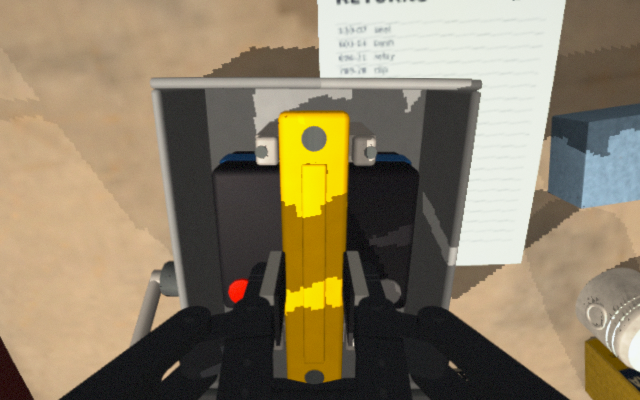

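>>> servo_tool(
  plan=[
    [[0, 0.05, 0.5, 0, 0, 0], [0, 0.05, 1, 0, 0, 0], [0, 0.05, 1.5, 0, 0, 0], [0, 0.05, 1.9, 0, 0, 0], [0, 0.05, 2, 0, 0, 0], [0, 0.05, 2, 0, 0, 0], [0, 0.05, 2, 0, 0, 0]],
  ],
)

```text
time: 27.32
tool_pos: [0.5453, -0.1554, 0.0522]
tcp_rot: [-0.222, -3.133, -0.001]
wrist_force: [-0.5, -0.9, -1.7]
width: 0.295
```

```bash
python3 chk.py 28
```

```text
t 27.3167 p [ 0.5453 -0.1554  0.0522] F [-0.5 -0.9 -1.7] w 2.52
tool x,y,z [[-0.99, 0.141, 0.001], [0.141, 0.99, 0.0], [-0.001, 0.001, -1.0]] q [-0.32  0.21  1.98  0.    0.95 -1.75]
stay angle est 0.725606480508376 0.038033401691336434
```

View pics/w28.png

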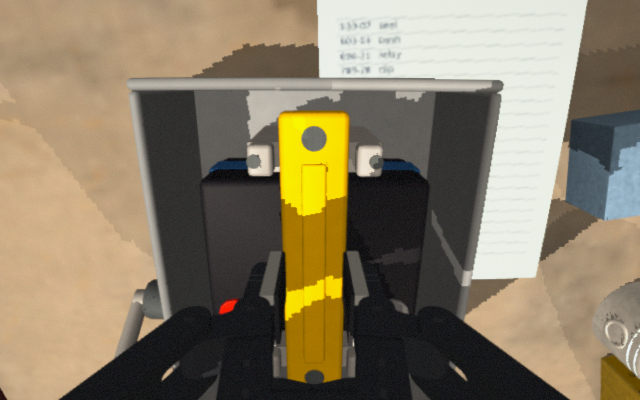

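View pics/z28.png

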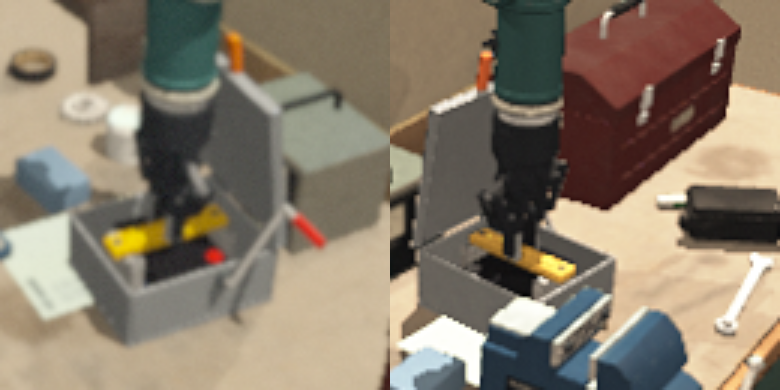

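>>> servo_tool(
  plan=[
    [[0, 0.03, 0.15, 0, 0, 0], [0, 0.03, 0.3, 0, 0, 0], [0, 0.03, 0.4, 0, 0, 0], [0, 0.03, 0.4, 0, 0, 0]],
  ],
)

```text
time: 27.8
tool_pos: [0.5455, -0.1551, 0.0484]
tcp_rot: [-0.221, -3.134, -0.001]
wrist_force: [-0.8, 0.5, -1.4]
width: 0.299
```

>>> servo_tool(
  plan=[
    [[0, 0, 0.1, 0, 0, 0], [0, 0, 0.2, 0, 0, 0], [0, 0, 0.2, 0, 0, 0]],
  ],
)

```text
time: 28.05
tool_pos: [0.5456, -0.1552, 0.0473]
tcp_rot: [-0.221, -3.133, -0.001]
wrist_force: [-2.4, 0.8, 5.3]
width: 0.296
```

>>> servo_tool(
  plan=[
    [[0, 0, 0.1, 0, 0, 0], [0, 0, 0.1, 0, 0, 0], [0, 0, 0.1, 0, 0, 0]],
  ],
)

```text
time: 28.3
tool_pos: [0.5456, -0.1551, 0.0473]
tcp_rot: [-0.221, -3.133, -0.001]
wrist_force: [-2.6, 1.3, 5.9]
width: 0.291
```

```bash
python3 chk.py 29; python3 -c "
from h import *
print(bot.read_state()['torque'])"
```

```text
t 28.3 p [ 0.5456 -0.1551  0.0473] F [-2.6  1.3  5.9] w 2.49
tool x,y,z [[-0.99, 0.141, 0.0], [0.141, 0.99, 0.0], [-0.0, 0.0, -1.0]] q [-0.32  0.22  1.98  0.    0.94 -1.75]
stay angle est 0.6247138112214738 0.0347656791719214
[ 0.1332961   0.48959682 -0.04786177]
```

View pics/w29.png

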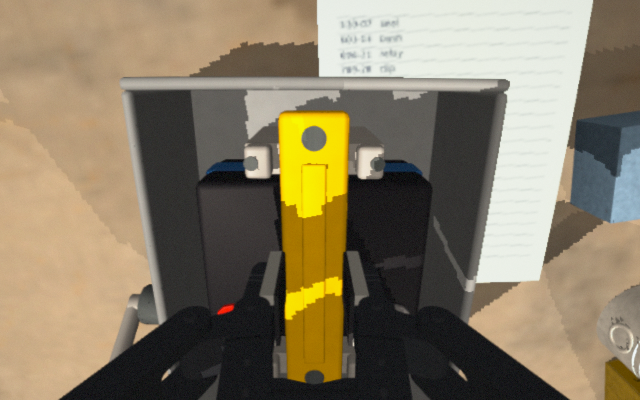

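>>> servo_tool(
  plan=[
    [[0, 0, 0.2, 0, 0, 0], [0, 0, 0.3, 0, 0, 0], [0, 0, 0.3, 0, 0, 0]],
  ],
)

```text
time: 28.7
tool_pos: [0.5456, -0.1552, 0.0472]
tcp_rot: [-0.221, -3.133, -0.001]
wrist_force: [-7.9, 2.5, 17.6]
width: 0.297
```

```bash
python3 -c "
from h import *
s=bot.read_state();print(s['torque'],s['wrist_force'],s['tool_pos'])
a=snap('scene','a30.png');b=snap('side','b30.png')
A=cv2.resize(cv2.imread('pics/a30.png')[190:270,310:400],(400,356),interpolation=cv2.INTER_CUBIC);B=cv2.resize(cv2.imread('pics/b30.png')[140:200,300:380],(400,300),interpolation=cv2.INTER_CUBIC)
im=np.zeros((356,800,3),np.uint8);im[:,:400]=A;im[:300,400:]=B;cv2.imwrite('pics/z30.png',im)"
```

```text
[ 0.46357929  1.35390553 -0.0598788 ] [-7.88808824  2.50897678 17.64533595] [ 0.54559338 -0.15519015  0.04723994]
```

View pics/z30.png

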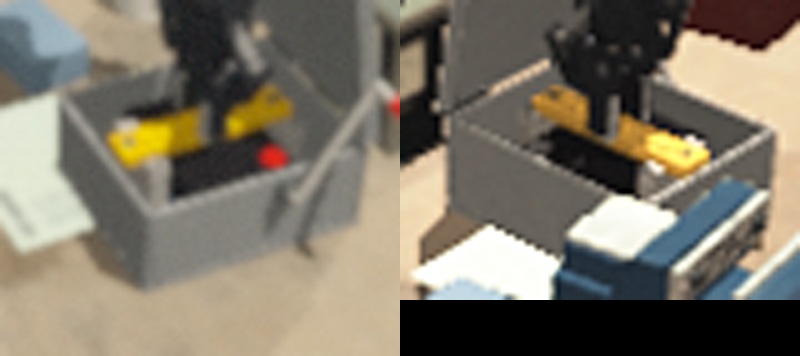

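>>> servo_tool(
  plan=[
    [[0, 0, 0, 0, 0, 0], [0, 0, 0, 0, 0, 0], [0, 0, 0, 0, 0, 0], [0, 0, 0, 0, 0, 0], [0, 0, 0, 0, 0, 0], [0, 0, 0, 0, 0, 0]],
  ],
  claw=4.4,
)

```text
time: 29.3
tool_pos: [0.5454, -0.1551, 0.0468]
tcp_rot: [-0.221, -3.132, -0.001]
wrist_force: [0.4, -0.4, -0.3]
width: 0.52
```

>>> servo_tool(
  plan=[
    [[0, 0, -1, 0, 0, 0], [0, 0, -2.5, 0, 0, 0], [0, 0, -4, 0, 0, 0], [2, 0, -5, 0, 0, 0], [5, 0, -7, 0, 0, 0], [8, 0, -9.5, 0, 0, 0], [10, 0, -13, 0, 0, 0], [10, 0, -17, 0, 0, 0], [10, 0, -21, 0, 0, 0], [10, 0, -24, 0, 0, 0], [10, 0, -24, 0, 0, 0], [10, 0, -24, 0, 0, 0]],
  ],
)

```text
time: 30.3
tool_pos: [0.4481, -0.1418, 0.2905]
tcp_rot: [0.221, 3.129, -0.002]
wrist_force: [-0.1, -0.2, -0.8]
width: 0.516
```

```bash
python3 chk.py 31
python3 - <<'E'
from h import *
w=snap('wrist','w32.png');a=snap('scene','a32.png');b=snap('side','b32.png')
m=mask(w,20,34,140,100,(260,100,380,380));n,l,st,_=cv2.connectedComponentsWithStats(m);i=1+np.argmax(st[1:,4]);ys,xs=np.where(l==i)
r=cv2.minAreaRect(np.stack([xs,ys],1).astype(np.float32));bp=cv2.boxPoints(r);q=np.array([onz(w,*p,.076) for p in bp]);print(r,q.round(4).tolist(),q.mean(0),[np.linalg.norm(q[j]-q[(j+1)%4]).round(4) for j in range(4)])
print(tri(a,blob(mask(a,5,20,130,100,(368,148,386,168)))[0],b,blob(mask(b,5,20,130,100,(325,94,338,115)))[0]),tab(1.4))
print(tri(a,blob(mask(a,0,6,120,90,(390,205,420,230)))[0],b,blob(mask(b,0,6,120,90,(340,120,360,140)))[0]),stayp(2.15,off=.0055))
A=cv2.resize(cv2.imread('pics/w32.png')[120:320,220:400],(540,600),interpolation=cv2.INTER_CUBIC);cv2.imwrite('pics/z32.png',A)
E
```

```text
t 30.3 p [ 0.4481 -0.1418  0.2905] F [-0.1 -0.2 -0.8] w 4.41
tool x,y,z [[-0.99, 0.141, -0.005], [0.141, 0.99, -0.001], [0.005, -0.002, -1.0]] q [-0.36 -0.18  1.91  0.    1.4  -1.79]
stay angle est 1.1223976088588201 0.29235891978199113
((313.5, 238.5), (109.0, 25.0), 90.0) [[0.4712, -0.1593, 0.076], [0.4751, -0.1318, 0.076], [0.6148, -0.1499, 0.076], [0.6104, -0.1806, 0.076]] [ 0.54290906 -0.15540546  0.076     ] [np.float64(0.0278), np.float64(0.1409), np.float64(0.031), np.float64(0.1408)]
(array([ 0.60835332, -0.16634794,  0.2834299 ]), np.float64(0.004525562299942885)) [ 0.61102257 -0.16569024  0.28428438]
(array([ 0.60549101, -0.30089283,  0.14650505]), np.float64(0.00390667047781186)) [ 0.60846062 -0.30036313  0.14568988]
```

View pics/z31.png

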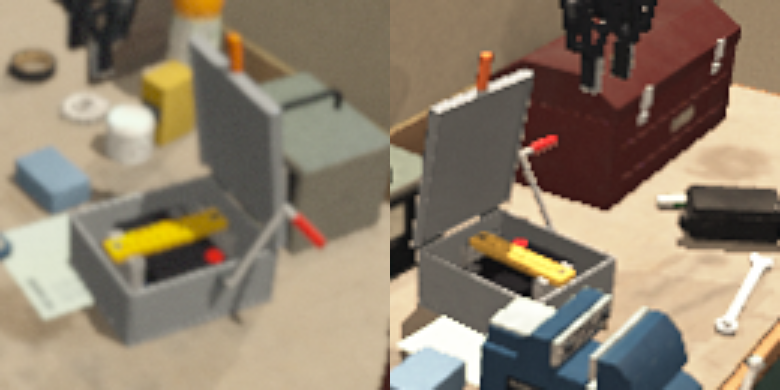

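View pics/w32.png

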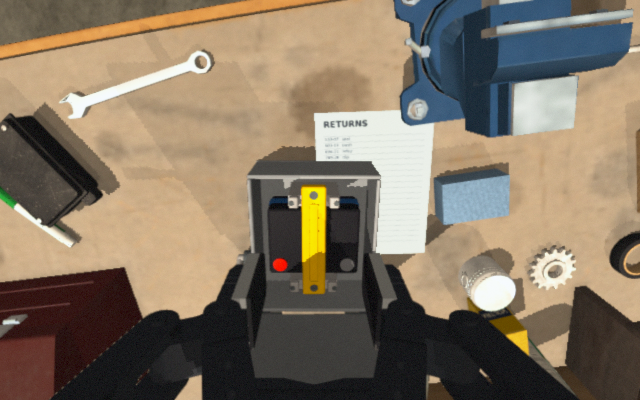

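View pics/z32.png

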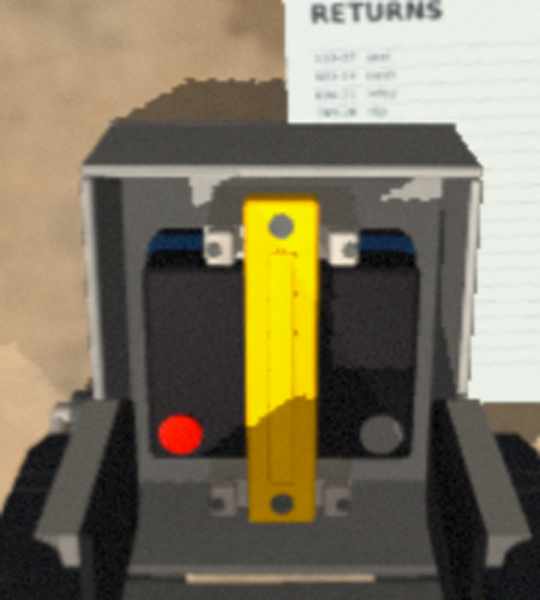

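```bash
python3 -c "
from h import *
print(finish_job())"
```

```text
the job is handed in; nothing more can be done
None
```

The job is handed in at about 30 s of the 72 s allowed. The lid is fully open, the stay is up, and the yellow bar lies flat in both notches.

**What I did, in order:** I opened the lid by its orange tab until it hit its stop. I then flipped the red-handled stay up to its stop. Last, I fetched the bar, brought it in low from the front, lowered it in the grip until I felt contact, pressed lightly, and let go.

**Last checks:**
- **Lid:** the tab was within about 3 mm of where it should be with the lid fully open.
- **Stay:** the grip was within about 3 mm of where it should be when fully up.
- **Bar:** it sits between the cheeks of both brackets, square to the box. It reached firm contact at exactly the seat height I expected. It sits about 7 mm toward the front of the box, but still covers the full thickness of the back bracket.
- **Other things on the bench:** in the last pictures, those in view looked where they were before. I did not measure them.

**What disagreed:**
- **Fingertips:** they actually end about 20 mm short of the reported tool point. My first try at the tab closed on nothing just above it, and the lid did not move. I corrected for this from then on.
- **Box position:** two estimates differed by about 4 to 5 mm along its length. I used the one measured from the brackets.
- **Stay:** the gripper was pushed up with about 22 N partway through the swing, so I raised the path. The tool's force then reached about 46 N against the stop.

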